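# Gang brittle plaster castings in a crank clamp and thread their hanging rod

## Robot

A 7-joint arm with a two-finger parallel gripper is mounted at the origin on the work surface. World frame = base frame: x ahead of the robot, y to its left, z up, the work surface at z = 0. Lengths are in m, angles in rad, forces in N, time in s.
With the tool pointing down it reaches from about 0.4 to 0.85 m from the base axis. Payload 4.4 kg.
Tool frame: the origin (TCP) lies at the very end of the fingers, on their centre line; the grasp point (between the pads) lies 19 mm behind it; z points along the fingers, y is the line along which they close (so a half turn about z gives the same grasp; the last joint's range is limited). The gripper opens to 94 mm and grips with 3 to 60 N. Pads are 16 mm wide; open, the fingers measure 119 mm over their backs; the gripper's body (75 mm by 177 mm) begins 78 mm behind the grasp point.
Start: joints at [-1.388, 0.628, 0.038, 1.517, -0.027, 0.996, -0.02], TCP at [0.16, 0.63, 0.205] pointing down, gripper open.
Joint ranges: [-3.06, 3.06], [-0.37, 2.12], [-1.25, 1.32], [0.18, 2.47], [-1.1, 4.24], [0.23, 1.98], [-2.94, 2.94]. Speed limits (rad/s): [2.57, 2.57, 3.14, 3.14, 3.14, 3.14, 3.14].

## Interface

Orientations are given as [roll, pitch, yaw] about the fixed x, y, z axes, in that order (R = Rz(yaw) Ry(pitch) Rx(roll)).
In Python, from workcell import * gives the robot as it stands.
- The arm moves only by the tool send_rows, never from a script. Its argument "increments" is a list of rows, each an object with "linear": the shift along the tool's x, y, z in mm, a list of three; "yaw": the turn about the tool's z in rad; "jaw": the opening, from -1 (shut) to 1 (fully open). In form: [{"linear": [dx, dy, dz], "yaw": yaw, "jaw": jaw}, ...]. A call has 1 to 12 rows; each row shifts and turns the commanded pose from where the row before left it, along the tool's axes as they then stand; what a row does not reach is not made up. A row lasts 1/8 s, in which the tool goes at most 62.5 mm and 10.7 degrees, less where a joint would pass 70% of its speed; a pose out of reach is approached as far as the arm can. A call is refused whole if a number of a shift passes 62.5 or a number of a turn 0.188, either way. A call with a gripper value outside its range is refused whole. The fingers move at their own pace and stop on an object; "force" is the grip in N (left out, the last holds). Time passes only in rows, so rows that do not move let the fingers close. It gives the time, the measured TCP pose, the force, the opening and the grip force at its end, in the units of the state.
- observe(): the state, without advancing time (a new reading comes with each control period).
- get_image(name): name is "scene" or "top"; returns the picture (400x640x3 uint8, blue, green, red); there is no depth.
- camera_model(name): a dict with "fx", "fy", "cx", "cy" (pixels), "xyz" and "attitude" of the camera in the world. Camera axes: x right, y down, z forward; pixel columns grow to the right and rows downward; lengths in m; the calibration is good to about 2 mm. A picture is of the moment at which its call begins. camera_model takes no time and is no camera call.
- job_done(): hands the job in; it is judged then, once.
The state is a dict: "time": time; "joints": joint angles; "joint_velocities": joint speeds; "effort": joint torques, N m; "eef_pos": TCP position; "tool_rot": TCP orientation; "contact_force": force on the tool from outside, world axes, zero at the start; "moment": the same for the moment, N m; "gripper_width": opening from 0.0 (shut) to 1.0 (fully open); "gripper_force": force on a finger pad.
Only numpy, scipy, OpenCV 4.12 (cv2) and the standard library are available. Lean on these libraries where they do the work, as an engineer would, in place of code of your own. Each camera call takes 0.05 s, during which the arm holds its last target. There are 200 camera calls.

## Task

Stand all the brittle plaster castings upright in one row on the deck of the crank clamp, between its low side lips and with their eyes in line, holding each one as lightly as you can. Then turn the crank clockwise until the sprung pad pushes the row snugly against the fixed jaw, its springs about half pressed in and never right home, and only then thread the steel rod from the fixed jaw's end gently through the eyes of all the castings, handle still outside the row, tip well out of the last eye, and let go, leaving the clamp closed. Do not knock over the tub, the bottle or the can.

Things in the scene. Friction and masses are not known exactly. Their poses are not given: they have to be found in the camera images.
- jig: The clamp: a fixed wooden base 345 x 80 mm, deck (its top) at z = 25 mm. Origin on the table under the middle of the fixed jaw's inner face. The row of castings runs along the jig's -y from y = 0 to the pad, between low aluminium lips at x = -32 and +32 mm (6 mm high, 58 mm apart inside).
- jaw (a point): Middle of the fixed steel jaw's inner face: jig (0, 0, 40 mm). The jaw fills jig y = 0 to +18 mm, is 64 mm wide and stands 30 mm above the deck.
- carriage (a joint): Travel of the carriage towards the fixed jaw, m, 0 (fully open) to 0.136; driven by the crank, 8 mm per radian. The unpressed pad's face is at jig y = -0.190 + this value.
- pad (a joint): How far the wooden pad (52 wide, top 30 mm above the deck) is pressed back towards its carriage against two springs, m: 0 free, 0.024 at the stop; 0.5 N per mm. It shows as the gap between pad and carriage closing from 24 mm. Correct pressing for the castings is about 11 mm (5 to 18 is right); beyond 21 mm they are crushed.
- crank (a joint): Crank angle, rad, 0 to 17 (several turns); grows clockwise seen from above, and clockwise closes the clamp, 8 mm per rad. Stiff (about 3 N at the knob), stays where it is left.
- crank_axis (a point): Point on the crank's upright axis, 93 mm above the table, at the height of the middle of its knob. The dark gearbox under the crank fills jig y = -242 to -308 mm, its top at z = 60 mm.
- knob (a point): Middle of the crank's black upright knob, a free-spinning cylinder 18 mm across and 34 mm tall (from 75 to 109 mm above the table); it circles the crank axis at 45 mm radius. Grip it from above.
- rest: Small wooden rest, fixed to the table, on which the rod lies level at the start, its axis 32 mm above the table, along the rest's y; origin on the table under the centre of the rod's handle. A 9 mm wide post stands under the handle, a notched post 125 mm along the rod.
- rod: Steel hanging rod 6 mm thick with a dark wooden square handle 14 x 14 x 30 mm. Origin at the handle's centre, on the axis; the thin part runs along the rod's -y from 15 mm to its rounded tip at 180 mm. 50 g, balanced about 50 mm along -y. Pushed against a casting with over 12 N it breaks the plaster.
- casting0: Brittle plaster casting, foil top, 52 (x) by 36 (y) by 40 mm high, 85 g; origin under its centre. A steel screw eye stands on top, axis along its y. Grip across the 52 mm: it crumbles above 60 N (both fingers added), so use about 20 N a finger. All are alike, either way round will do; not all are there each time.
- eye0 (a point): Centre of the screw eye of casting0: 52 mm above the casting's underside; round opening 15 mm, wire 3.6 mm, outside 24 mm.
- casting1: Brittle plaster casting, foil top, 52 (x) by 36 (y) by 40 mm high, 85 g; origin under its centre. A steel screw eye stands on top, axis along its y. Grip across the 52 mm: it crumbles above 60 N (both fingers added), so use about 20 N a finger. All are alike, either way round will do; not all are there each time.
- eye1 (a point): Centre of the screw eye of casting1: 52 mm above the casting's underside; round opening 15 mm, wire 3.6 mm, outside 24 mm.
- casting2: Brittle plaster casting, foil top, 52 (x) by 36 (y) by 40 mm high, 85 g; origin under its centre. A steel screw eye stands on top, axis along its y. Grip across the 52 mm: it crumbles above 60 N (both fingers added), so use about 20 N a finger. All are alike, either way round will do; not all are there each time.
- eye2 (a point): Centre of the screw eye of casting2: 52 mm above the casting's underside; round opening 15 mm, wire 3.6 mm, outside 24 mm.
- casting3: Brittle plaster casting, foil top, 52 (x) by 36 (y) by 40 mm high, 85 g; origin under its centre. A steel screw eye stands on top, axis along its y. Grip across the 52 mm: it crumbles above 60 N (both fingers added), so use about 20 N a finger. All are alike, either way round will do; not all are there each time.
- eye3 (a point): Centre of the screw eye of casting3: 52 mm above the casting's underside; round opening 15 mm, wire 3.6 mm, outside 24 mm.
- paste_tub: White paste tub, 92 mm across, 110 high; bystander. Origin under its centre.
- glue_bottle: Clear bottle 52 mm across, 150 high; bystander. Origin under its centre.
- spray_can: Grey can 60 mm across, 160 high; bystander. Origin under its centre.
Mind the look-alikes: they are no part of the job. Of the things shaped like the rod, the steel one is meant.

How it is judged:
On the way, in this order (a step that is already met when the one before it is completed fails the run):
1. all castings stand on the clamp's deck between the lips, eyes along the row (x of casting0 in the frame of jig between -0.008 and 0.008 m and y of casting0 in the frame of jig between -0.225 and -0.01 m and z of casting0 in the frame of jig between 0.02 and 0.03 m and angle between each of casting0, casting1, casting2, casting3's own z axis and vertical below 0.12 rad and angle between the y axis of each of casting0, casting1, casting2, casting3 and the y axis of jig, either way round below 0.2 rad and x of casting1 in the frame of jig between -0.008 and 0.008 m and y of casting1 in the frame of jig between -0.225 and -0.01 m and z of casting1 in the frame of jig between 0.02 and 0.03 m and x of casting2 in the frame of jig between -0.008 and 0.008 m and y of casting2 in the frame of jig between -0.225 and -0.01 m and z of casting2 in the frame of jig between 0.02 and 0.03 m and x of casting3 in the frame of jig between -0.008 and 0.008 m and y of casting3 in the frame of jig between -0.225 and -0.01 m and z of casting3 in the frame of jig between 0.02 and 0.03 m), for 0.2 s.
2. the clamp is cranked snug: pad pressed in 5 to 18 mm, castings still in their row (all of step 1 and value of joint pad between 0.005 and 0.018 m), for 0.3 s.
3. the rod passes through the eyes of all the castings (x of eye0 in the frame of rod between -0.0085 and 0.0085 m and z of eye0 in the frame of rod between -0.0085 and 0.0085 m and y of eye0 in the frame of rod between -0.172 and -0.017 m and x of eye1 in the frame of rod between -0.0085 and 0.0085 m and z of eye1 in the frame of rod between -0.0085 and 0.0085 m and y of eye1 in the frame of rod between -0.172 and -0.017 m and x of eye2 in the frame of rod between -0.0085 and 0.0085 m and z of eye2 in the frame of rod between -0.0085 and 0.0085 m and y of eye2 in the frame of rod between -0.172 and -0.017 m and x of eye3 in the frame of rod between -0.0085 and 0.0085 m and z of eye3 in the frame of rod between -0.0085 and 0.0085 m and y of eye3 in the frame of rod between -0.172 and -0.017 m), for 0.2 s.
At the end, for the whole second after the job is handed in: All castings stand on the deck between the lips (within 8 mm of its middle line, turned under 0.2 rad), the pad is pressed in 5 to 18 mm, the rod passes through every eye, tip at least 8 mm past the last eye's middle, handle outside the first; all at rest and released (all of step 2 and all of step 3 and linear speed of each of rod, casting0, casting1, casting2, casting3 below 0.02 m/s); the robot touches nothing.
It fails at once if a casting is squeezed hard by the fingers (contact force between the fingers and casting0 above 60 N or contact force between the fingers and casting1 above 60 N or contact force between the fingers and casting2 above 60 N or contact force between the fingers and casting3 above 60 N).
It fails at once if the castings are crushed by the clamp: pad pressed in more than 21 mm (value of joint pad above 0.021 m).
It fails at once if the rod is jammed hard against a casting (over 12 N) (contact force between rod and casting0 above 12 N or contact force between rod and casting1 above 12 N or contact force between rod and casting2 above 12 N or contact force between rod and casting3 above 12 N).
It fails at once if the tub, glue bottle or spray can is knocked over (angle between any of paste_tub, glue_bottle, spray_can's own z axis and vertical above 0.6 rad).
Of casting0, casting1, casting2, casting3 only 2 to 4 are there at a start; the rules pass over those that are not, and their reading is None.
At some moment in a run one of casting0, casting1, casting2, casting3 may be knocked a few centimetres aside while the robot is not near it.
It also fails if it takes over 200 s, if anything falls off the work surface, if the arm or the gripper's body presses on something with over 40 N, if the wrist force passes 120 N, or if a joint passes its speed limit or range.

## Working session

There is one attempt and no reset: what is moved stays moved. The work goes in short steps, Python scripts to look and compute and a tool call to move; the robot and the scene stay as the last step left them, time stands still between calls to the robot, and variables do not carry over. Pictures are saved under pics/ and viewed, at most 15 in all, crops included, and the job is handed in when it is done.

Besides the shell and the picture viewer there is one more tool, called after "Emit:" as name([rows], argument=value, ...), one row to a line, values as JSON. send_rows: Moves the arm, as the interface text tells. Its arguments: {"type":"object","properties":{"increments":{"type":"array"},"force":{"type":"number"}},"required":["increments"]}

```bash
ls; mkdir -p pics; python3 - <<'E'
from workcell import *
import cv2
for n in("scene","top"):
    cv2.imwrite(f"pics/{n}0.png",get_image(n)); print(n,camera_model(n))
print(observe())
E
```

```text
pics
scene {'fx': 361.896491321137, 'fy': 361.896491321137, 'cx': 327.9011384639665, 'cy': 198.8917806196551, 'xyz': array([ 0.8312885 , -0.3674132 ,  0.79819764]), 'attitude': array([-2.45029913, -0.00966379,  0.5921792 ])}
top {'fx': 454.2413894157054, 'fy': 454.2413894157054, 'cx': 321.6873164843268, 'cy': 202.37755429021996, 'xyz': array([0.41865754, 0.10823692, 1.08290957]), 'attitude': array([-3.04772704, -0.00848546, -1.57932964])}
{'time': 0.1, 'joints': array([-1.38782005,  0.62924488,  0.03846317,  1.51825052, -0.02696242,
        0.9963005 , -0.01999209]), 'joint_velocities': array([-7.21366035e-05, -2.15538548e-03, -7.97856189e-04, -2.68600973e-03,
        3.98251028e-04,  2.15396141e-04, -4.53299798e-04]), 'effort': array([ 3.32631658e-03, -5.50801528e+01,  1.14724148e+00, -1.87121147e+01,
       -5.22777031e-02,  1.91685901e-02,  2.43995476e-05]), 'eef_pos': array([0.15988826, 0.62941661, 0.2046577 ]), 'tool_rot': array([-3.13990871e+00,  5.84140044e-05,  2.89283029e+00]), 'contact_force': array([ 0.24220687, -0.1479701 , -0.15720263]), 'moment': array([ 0.01598334,  0.0303455 , -0.00164154]), 'gripper_force': 0.0, 'gripper_width': 0.9972340814203033}
```

View pics/scene0.png

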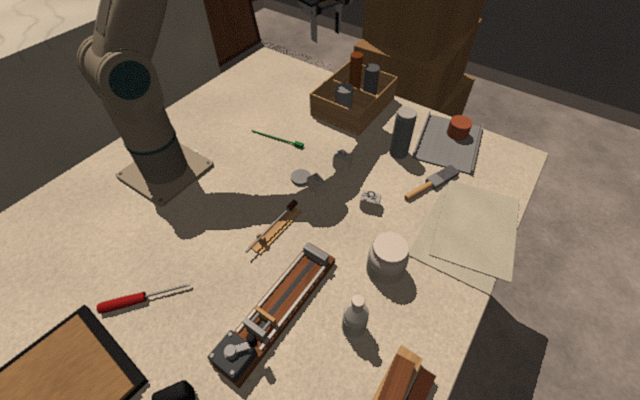

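View pics/top0.png

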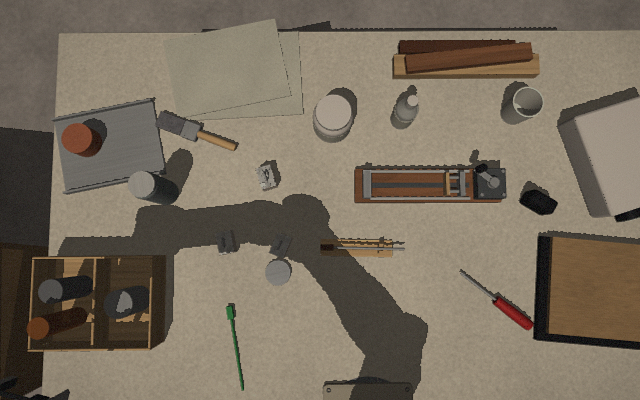

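The scene view shows the clamp at (275,310), the rod on its rest at (275,225) and a casting at (370,200), with others in shadow near (342,158) and (316,180). In the top view the clamp is at (430,184) and the rest at (363,246). Casting candidates there are (265,177), (228,242) and (282,243). I'll enlarge these.

```bash
python3 - <<'E'
import cv2,numpy as np
t=cv2.imread("pics/top0.png");s=cv2.imread("pics/scene0.png")
g=lambda a:(255*(a/255.)**.55).astype(np.uint8)
a=cv2.resize(g(t[150:290,210:410]),(800,560),interpolation=cv2.INTER_CUBIC);cv2.imwrite("pics/topc.png",a)
a=cv2.resize(g(s[140:270,240:400]),(738,600),interpolation=cv2.INTER_CUBIC);cv2.imwrite("pics/scenec.png",a)
E
```

```text
(no output)
```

View pics/topc.png

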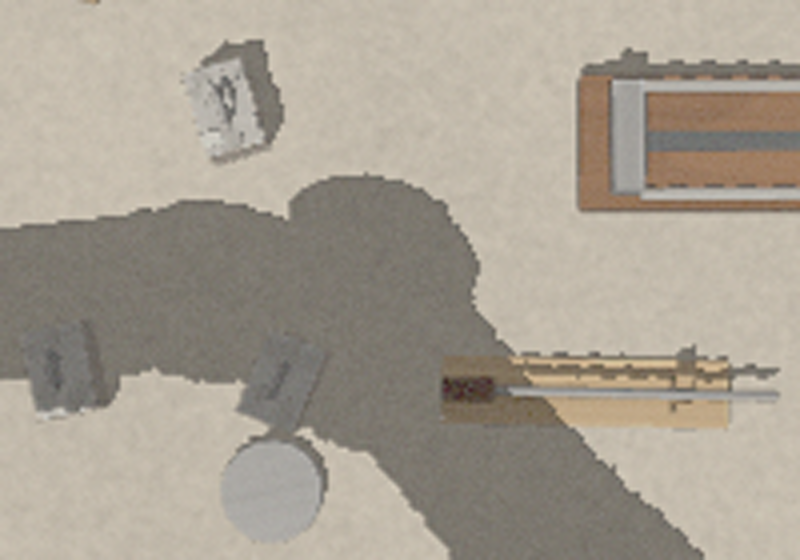

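View pics/scenec.png

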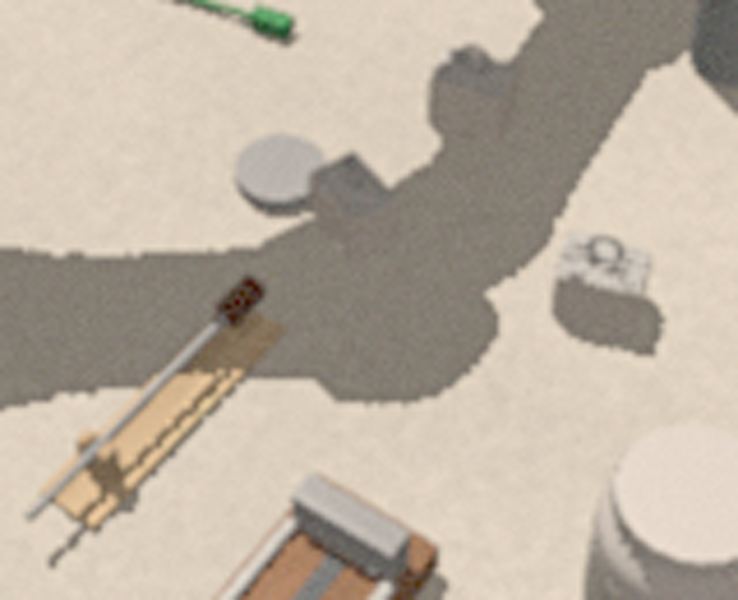

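Three castings are confirmed, in top-view pixels: (266,176), (227,242) and (281,244). The grey disc at (278,272) has no eye, so it is a look-alike. The rod-shaped things are the steel rod with the dark handle on the rest (363,247), the green tool at (235,345) and the red screwdriver at (497,300). The first is the one meant, since it is steel and lies on the rest. Next I'll measure.

```bash
cat > h.py <<'E'
import cv2,numpy as np
from scipy.spatial.transform import Rotation as Ro
CM={'scene':((361.896,327.901,198.892),(0.8312885,-0.3674132,0.79819764),(-2.45029913,-0.00966379,0.5921792)),
'top':((454.241,321.687,202.378),(0.41865754,0.10823692,1.08290957),(-3.04772704,-0.00848546,-1.57932964))}
def ray(n,p):
    (f,cx,cy),c,a=CM[n]; R=Ro.from_euler('xyz',a).as_matrix()
    return np.array(c),R@np.array([(p[0]-cx)/f,(p[1]-cy)/f,1])
def onz(n,p,z):
    c,d=ray(n,p); return c+d*(z-c[2])/d[2]
def proj(n,X):
    (f,cx,cy),c,a=CM[n]; R=Ro.from_euler('xyz',a).as_matrix(); v=R.T@(np.array(X)-c); return np.array([cx+f*v[0]/v[2],cy+f*v[1]/v[2]])
def tri(pt,ps):
    c1,d1=ray('top',pt);c2,d2=ray('scene',ps)
    t=np.linalg.lstsq(np.c_[d1,-d2],c2-c1,rcond=None)[0]
    a,b=c1+d1*t[0],c2+d2*t[1]; return (a+b)/2,np.linalg.norm(a-b)
E
python3 - <<'E'
from h import *
np.set_printoptions(precision=4,suppress=True)
t=cv2.imread("pics/top0.png");s=cv2.imread("pics/scene0.png")
def rel(im):
    f=im.astype(float)+1; return (f[...,2]-f[...,0])/f.sum(2)
r=cv2.GaussianBlur(rel(t),(3,3),0)
print('table rel',r[220,150],'shadow',r[215,250])
for nm,(x0,x1,y0,y1) in dict(A=(250,285,155,195),B=(213,240,225,260),C=(265,293,228,255)).items():
    m=(r[y0:y1,x0:x1]<.055).astype(np.uint8)
    n,l,st,ce=cv2.connectedComponentsWithStats(m)
    k=1+np.argmax(st[1:,4]); c=cv2.findContours((l==k).astype(np.uint8),0,2)[0][0].reshape(-1,2)+[x0,y0]
    P=np.array([onz('top',p,.04)[:2] for p in c]); (cx,cy),wh,an=cv2.minAreaRect((P*1000).astype(np.float32))
    print(nm,st[k],ce[k]+[x0,y0],'mm',cx,cy,wh,an)
# brown base
m=((r>.15)).astype(np.uint8)[155:215,345:520]
m=cv2.morphologyEx(m,cv2.MORPH_CLOSE,np.ones((25,25)))
n,l,st,ce=cv2.connectedComponentsWithStats(m);k=1+np.argmax(st[1:,4])
c=cv2.findContours((l==k).astype(np.uint8),0,2)[0][0].reshape(-1,2)+[345,155]
P=np.array([onz('top',p,.025)[:2] for p in c]);print('base',cv2.minAreaRect((P*1000).astype(np.float32)))
g=lambda a:(255*(a/255.)**.7).astype(np.uint8)
A=cv2.resize(g(t[155:212,345:515]),(800,268),interpolation=cv2.INTER_CUBIC)
B=cv2.resize(g(s[235:385,205:345]),(308,330),interpolation=cv2.INTER_CUBIC)
C=cv2.resize(g(s[300:370,205:285]),(377,330),interpolation=cv2.INTER_CUBIC)
W=np.zeros((600,800,3),np.uint8);W[:268]=A;W[270:,:308]=B;W[270:,310:687]=C
cv2.imwrite("pics/jig.png",W)
E
```

```text
table rel 0.07465767192492004 shadow 0.06261352760817183
A [  6  10  20  24 331] [265.5166 176.3021] mm 578.8810424804688 228.09414672851562 (51.526893615722656, 35.85003662109375) 15.825085639953613
B [  2   5  20  25 363] [224.4105 241.6446] mm 427.9023742675781 321.865478515625 (52.4556884765625, 37.762447357177734) 10.012550354003906
C [  5   5  22  22 330] [280.0333 244.0788] mm 420.73095703125 194.17124938964844 (36.6101188659668, 50.85770797729492) 68.15414428710938
base ((543.4951171875, -139.56533813476562), (366.7015380859375, 108.90900421142578), 89.54432678222656)
```

View pics/jig.png

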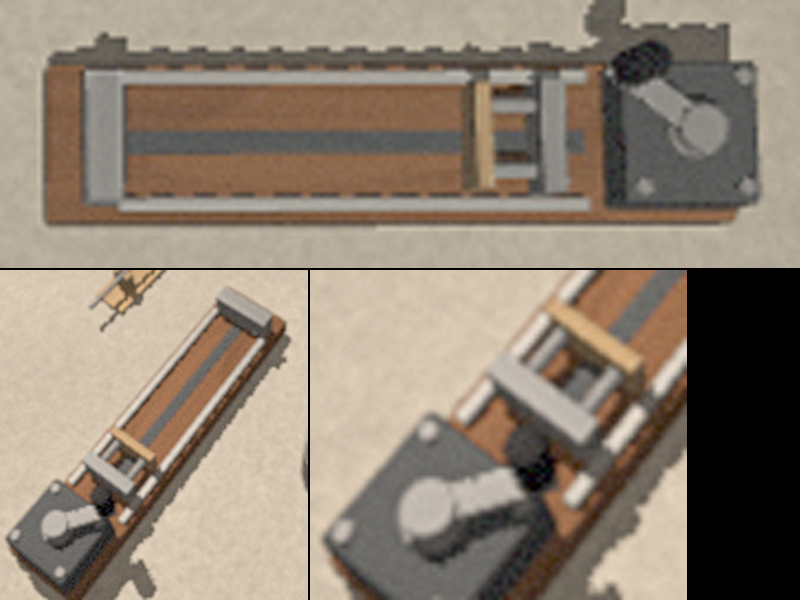

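The crop gives, in top pixels: the jaw's inner edge at x≈371.5 (y 170–198), the lips at y≈171.4 and 198.3, the pad at x≈446 fully open, the knob near (481,168) and the hub at (495,182).

```bash
python3 - <<'E'
from h import *
np.set_printoptions(precision=4,suppress=True)
T=lambda x,y:(345+x/4.706,155+y/4.706)
S=lambda x,y:(205+x/2.2,235+(y-270)/2.2)
K=lambda x,y:(205+(x-310)/4.71,300+(y-270)/4.71)
print('jaw in',onz('top',T(125,70),.055),onz('top',T(125,203),.055)); 
print('jaw tri',tri(T(125,70),S(266,330)),tri(T(125,203),S(218,303)))
for z,n,p in [(.025,'base',[(45,66),(45,222),(740,221)]),(.031,'lipU',[(125,77),(585,77)]),(.031,'lipL',[(120,204),(590,204)]),(.055,'pad face',[(475,82),(472,188)]),(.055,'carr',[(540,76),(546,190)])]:
    print(n,*[onz('top',T(*q),z)[:2] for q in p])
print('gearbox',*[onz('top',T(*q),.06)[:2] for q in [(622,62),(757,62),(757,207),(622,207)]])
print('hub',tri(T(705,128),K(427,508)),'knob',tri(T(652,55),K(525,440)))
# yaw from top edges by Canny-free line fit: base far edge and lips
t=cv2.imread("pics/top0.png");s=cv2.imread("pics/scene0.png")
h=cv2.cvtColor(t,cv2.COLOR_BGR2HSV)
m=((h[...,1]>100)&(h[...,2]>50)).astype(np.uint8)
pts=[]
for x in range(362,440,3):
    col=np.where(m[160:210,x])[0]+160
    if len(col): pts.append((x,col[0],col[-1]))
pts=np.array(pts);
for k in(1,2):
    P=np.array([onz('top',(a[0],a[k]+(-.5 if k==1 else .5)),.025)[:2] for a in pts]); print('edge',np.median(P[:,0]),np.polyfit(P[:,1],P[:,0],1))
# knob blob, rod handle, rod, puck
d=(t.max(2)<40)
for n,(x0,x1,y0,y1) in dict(knob=(470,490,158,180)).items():
    ys,xs=np.where(d[y0:y1,x0:x1]);print(n,len(xs),xs.min()+x0,xs.max()+x0,ys.min()+y0,ys.max()+y0)
U=lambda x,y:(210+x/4,150+y/4); V=lambda x,y:(240+x/4.612,140+y/4.612)
print('handle',tri(U(468,388),V(240,300)),'tip',tri(U(778,394),V(32,515)))
print('handle z',onz('top',U(468,388),.039),'tip',onz('top',U(778,394),.032), 'mid', onz('top',U(510,391),.035))
print('puck',tri(U(273,490),V(280,172)))
for n,a,b in(('A',(227,100),(602,252)),('B',(55,370),(470,60)),('C',(283,378),(353,178))):print(n,tri(U(*a),V(*b)))
for n,z in(('tub',.11),('bot',.15),('can',.16)):print(n,onz('top',dict(tub=(333,114),bot=(412,98),can=(144,184))[n],z))
E
```

```text
jaw in [ 0.5892 -0.0162  0.055 ] [ 0.5242 -0.015   0.055 ]
jaw tri (array([ 0.5928, -0.0146,  0.0501]), np.float64(0.007028013805579243)) (array([ 0.5282, -0.0138,  0.0442]), np.float64(0.007614126311597174))
base [0.5965 0.0202] [0.5181 0.0214] [ 0.5159 -0.3255]
lipU [ 0.5897 -0.019 ] [ 0.5881 -0.2487]
lipL [ 0.5262 -0.0154] [ 0.5244 -0.2487]
pad face [ 0.5821 -0.1868] [ 0.5302 -0.1835]
carr [ 0.5848 -0.2186] [ 0.5289 -0.2195]
gearbox [ 0.5906 -0.2572] [ 0.5902 -0.323 ] [ 0.5194 -0.3197] [ 0.5199 -0.2543]
hub (array([ 0.5573, -0.2885,  0.0754]), np.float64(0.004025746164682674)) knob (array([ 0.5858, -0.2514,  0.1128]), np.float64(0.0025468864850546583))
edge 0.5964570922043304 [-0.2103  0.5674]
edge 0.5186135765024653 [0.0067 0.5189]
knob 115 473 487 164 179
handle (array([0.4153, 0.0881, 0.0337]), np.float64(0.002871798892470944)) tip (array([ 0.4112, -0.0897,  0.0316]), np.float64(0.005481669865308403))
handle z [0.4142 0.0873 0.039 ] tip [ 0.4092 -0.0915  0.032 ] mid [0.4123 0.0631 0.035 ]
puck (array([0.357 , 0.2027, 0.0068]), np.float64(0.003711516801735086))
A (array([0.5798, 0.2241, 0.0544]), np.float64(0.001413482702211527))
B (array([0.4268, 0.321 , 0.051 ]), np.float64(0.0010610521765685597))
C (array([0.4222, 0.1933, 0.0492]), np.float64(0.0035031962590478527))
tub [0.7046 0.0727 0.11  ]
bot [ 0.7264 -0.0931  0.15  ]
can [0.546  0.4621 0.16  ]
```

```bash
cat >> h.py <<'E'
def plan(start,segs,smax=45,tmax=.17):
    """start x,y,z(m),yaw; segs of x,y,z,yaw -> tool-axis rows (mm, rounded)"""
    X=np.array(start[:3])*1000; w=start[3]
    for s in segs:
        G=np.array(s[:3])*1000; dw=(s[3]-w+np.pi/2)%np.pi-np.pi/2; dw=s[3]-w if len(s)>4 else dw
        n=int(max(1,np.ceil(np.linalg.norm(G-X)/smax),np.ceil(abs(dw)/tmax))); out=[]
        for i in range(n):
            R=Ro.from_euler('xyz',[np.pi,0,w]).as_matrix(); k=n-i
            d=np.round(R.T@((G-X)/k),1 if k==1 else 0); y=round(-(w+0 if 0 else 0)-((s0:=dw)/k),2)
            out.append([d[0],d[1],d[2],y]); X=X+R@d; w-=y; dw+=y
        print('->',s,n); print(' '.join(f"[{a:g},{b:g},{c:g}|{y:g}]" for a,b,c,y in out))
def now():
    from workcell import observe
    o=observe(); p=o['eef_pos']; r=o['tool_rot']; print('t',round(o['time'],2),p.round(4),r.round(3),'F',o['contact_force'].round(1),'w',round(o['gripper_width']*94,1),'gf',round(o['gripper_force'],1)); return [*p,r[2]]
E
python3 - <<'E'
from h import *
plan(now(),[(.428,.322,.12,1.745,1),(.428,.322,.014,1.745)])
E
```

```text
t 0.1 [0.1599 0.6294 0.2047] [-3.14   0.     2.893] F [ 0.2 -0.1 -0.2] w 93.7 gf 0.0
-> (0.428, 0.322, 0.12, 1.745, 1) 10
[-34,-23,8|0.11] [-36,-19,9|0.12] [-38,-15,8|0.11] [-39,-11,9|0.12] [-40,-6,8|0.11] [-41,-1,9|0.12] [-41,3,8|0.11] [-40,8,9|0.12] [-39,13,8|0.11] [-36.9,16.2,8.7|0.12]
-> (0.428, 0.322, 0.014, 1.745) 3
[-0,0,35|-0] [-0,0,35|-0] [-0,0,36|-0]
```

Emit:
send_rows([
  {"linear":[-34,-23,8],"yaw":0.11,"jaw":0.6},
  {"linear":[-36,-19,9],"yaw":0.12,"jaw":0.6},
  {"linear":[-38,-15,8],"yaw":0.11,"jaw":0.6},
  {"linear":[-39,-11,9],"yaw":0.12,"jaw":0.6},
  {"linear":[-40,-6,8],"yaw":0.11,"jaw":0.6},
  {"linear":[-41,-1,9],"yaw":0.12,"jaw":0.6},
  {"linear":[-41,3,8],"yaw":0.11,"jaw":0.6},
  {"linear":[-40,8,9],"yaw":0.12,"jaw":0.6},
  {"linear":[-39,13,8],"yaw":0.11,"jaw":0.6},
  {"linear":[-37,16,9],"yaw":0.12,"jaw":0.6},
  {"linear":[0,0,0],"yaw":0,"jaw":0.6},
], force=20)

```text
time: 1.48
eef_pos: [0.4298, 0.3188, 0.1198]
tool_rot: [-3.141, 0.003, 1.736]
contact_force: [0.2, 0.1, 0.1]
gripper_width: 0.799
gripper_force: 0.0
```

```bash
python3 - <<'E'
from h import *
from workcell import get_image
s=now(); plan(s,[(.428,.322,.014,1.745),(.428,.322,.11,1.745)])
cv2.imwrite("pics/t1.png",get_image("top"))
im=get_image("scene");cv2.imwrite("pics/s1.png",im)
a=im[90:250,260:420];cv2.imwrite("pics/s1c.png",cv2.resize((255*(a/255.)**.6).astype(np.uint8),(600,600),interpolation=cv2.INTER_CUBIC))
E
```

```text
t 1.48 [0.4298 0.3188 0.1198] [-3.141e+00  3.000e-03  1.736e+00] F [0.2 0.1 0.1] w 75.1 gf 0.0
-> (0.428, 0.322, 0.014, 1.745) 3
[1,-0,35|-0] [1,-1,35|-0] [1.5,-0.3,35.8|-0.01]
-> (0.428, 0.322, 0.11, 1.745) 3
[-0,0,-32|0] [-0,0,-32|0] [-0,0,-32|0]
```

View pics/s1c.png

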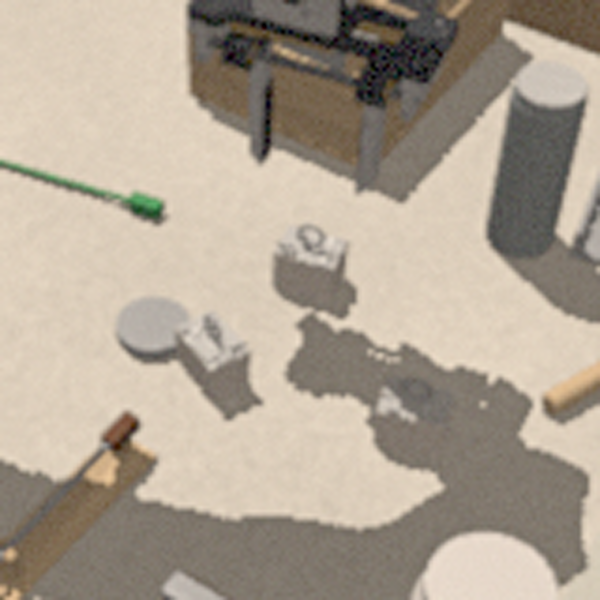

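The fingers straddle casting B, the lit casting at crop (312,250), and A and C are clearly seen. Descending to grip.

Emit:
send_rows([
  {"linear":[1,0,35],"yaw":0,"jaw":0.6},
  {"linear":[1,-1,35],"yaw":-0.01,"jaw":0.6},
  {"linear":[1.5,0,28],"yaw":0,"jaw":0.6},
  {"linear":[0,0,8],"yaw":0,"jaw":0.6},
  {"linear":[0,0,0],"yaw":0,"jaw":0.2},
  {"linear":[0,0,0],"yaw":0,"jaw":0.0},
  {"linear":[0,0,0],"yaw":0,"jaw":0.0},
  {"linear":[0,0,0],"yaw":0,"jaw":0.0},
  {"linear":[0,0,0],"yaw":0,"jaw":0.0},
  {"linear":[0,0,0],"yaw":0,"jaw":0.0},
], force=18)

```text
time: 2.82
eef_pos: [0.427, 0.3264, 0.0155]
tool_rot: [3.14, -0.001, 1.753]
contact_force: [-0.3, 0.2, 7.2]
gripper_width: 0.55
gripper_force: 18.0
```

```bash
python3 - <<'E'
from h import *
s=now()
plan(s,[(s[0],s[1],.11,s[3]),(.5567,-.037,.11,1.564),(.5567,-.037,.045,1.564),(.5567,-.037,.038,1.564)])
t=cv2.imread("pics/t1.png").astype(float)+1
r=cv2.GaussianBlur((t[...,2]-t[...,0])/t.sum(2),(3,3),0)
for nm,(x0,x1,y0,y1) in dict(A=(250,290,155,195),C=(268,298,228,255)).items():
    m=(r[y0:y1,x0:x1]<.055).astype(np.uint8)
    n,l,st,ce=cv2.connectedComponentsWithStats(m);k=1+np.argmax(st[1:,4]); c=cv2.findContours((l==k).astype(np.uint8),0,2)[0][0].reshape(-1,2)+[x0,y0]
    P=np.array([onz('top',p,.04)[:2] for p in c]);print(nm,cv2.minAreaRect((P*1000).astype(np.float32)))
E
```

```text
t 2.83 [0.427  0.3264 0.0155] [ 3.140e+00 -1.000e-03  1.753e+00] F [-0.3  0.2  7.2] w 51.7 gf 18.0
-> (np.float64(0.4269950634462863), np.float64(0.32636737939450067), 0.11, np.float64(1.7527854772422256)) 3
[-0,0,-31|0] [-0,0,-32|0] [-0,0,-31.5|0]
-> (0.5567, -0.037, 0.11, 1.564) 9
[-42,7,0|0.02] [-42,8,0|0.02] [-42,8,0|0.02] [-42,9,0|0.02] [-42,10,0|0.02] [-41,11,0|0.02] [-41,12,0|0.02] [-41,13,0|0.02] [-41.1,14,0|0.03]
-> (0.5567, -0.037, 0.045, 1.564) 2
[-0,-0,33|-0] [-0,-0,32|-0]
-> (0.5567, -0.037, 0.038, 1.564) 1
[-0,-0,7|-0]
A ((579.0938720703125, 228.48602294921875), (52.6220817565918, 36.4743537902832), 18.214569091796875)
C ((420.94891357421875, 193.72312927246094), (35.899566650390625, 51.95790481567383), 67.32493591308594)
```

Emit:
send_rows([
  {"linear":[0,0,-31],"yaw":0,"jaw":0.0},
  {"linear":[0,0,-32],"yaw":0,"jaw":0.0},
  {"linear":[0,0,-32],"yaw":0,"jaw":0.0},
  {"linear":[-42,7,0],"yaw":0.02,"jaw":0.0},
  {"linear":[-42,8,0],"yaw":0.02,"jaw":0.0},
  {"linear":[-42,8,0],"yaw":0.02,"jaw":0.0},
  {"linear":[-42,9,0],"yaw":0.02,"jaw":0.0},
  {"linear":[-42,10,0],"yaw":0.02,"jaw":0.0},
  {"linear":[-41,11,0],"yaw":0.02,"jaw":0.0},
  {"linear":[-41,12,0],"yaw":0.02,"jaw":0.0},
  {"linear":[-41,13,0],"yaw":0.02,"jaw":0.0},
  {"linear":[-37,14,0],"yaw":0.03,"jaw":0.0},
])

```text
time: 4.32
eef_pos: [0.5561, -0.0352, 0.1096]
tool_rot: [-3.142, 0.0, 1.561]
contact_force: [1.3, 0.5, -0.8]
gripper_width: 0.557
gripper_force: 17.9
```

Emit:
send_rows([
  {"linear":[0,0,0],"yaw":0,"jaw":0.0},
  {"linear":[0,0,0],"yaw":0,"jaw":0.0},
])

```text
time: 4.58
eef_pos: [0.5554, -0.0328, 0.1093]
tool_rot: [-3.141, -0.001, 1.563]
contact_force: [0.1, 1.1, -1.2]
gripper_width: 0.55
gripper_force: 17.9
```

```bash
python3 - <<'E'
from h import *
s=now(); plan(s,[(.5567,-.033,.0415,1.564)])
E
```

```text
t 4.58 [ 0.5554 -0.0328  0.1093] [-3.141e+00 -1.000e-03  1.563e+00] F [ 0.1  1.1 -1.2] w 51.7 gf 17.9
-> (0.5567, -0.033, 0.0415, 1.564) 2
[-0,1,34|-0] [-0.2,0.3,33.8|-0]
```

Emit:
send_rows([
  {"linear":[0,1,34],"yaw":0,"jaw":0.0},
  {"linear":[0,0,28],"yaw":0,"jaw":0.0},
  {"linear":[0,0,5],"yaw":0,"jaw":0.0},
  {"linear":[0,0,1.5],"yaw":0,"jaw":0.0},
  {"linear":[0,0,0],"yaw":0,"jaw":0.0},
  {"linear":[0,0,0],"yaw":0,"jaw":0.0},
  {"linear":[0,0,0],"yaw":0,"jaw":0.35},
  {"linear":[0,0,0],"yaw":0,"jaw":0.4},
  {"linear":[0,0,0],"yaw":0,"jaw":0.4},
  {"linear":[0,0,-30],"yaw":0,"jaw":0.4},
  {"linear":[0,0,-35],"yaw":0,"jaw":0.4},
  {"linear":[0,0,0],"yaw":0,"jaw":0.4},
])

```text
time: 6.08
eef_pos: [0.559, -0.0338, 0.1083]
tool_rot: [3.137, 0.0, 1.563]
contact_force: [0.6, -0.0, -0.4]
gripper_width: 0.7
gripper_force: 0.0
```

```bash
python3 - <<'E'
from h import *
from workcell import get_image
s=now(); plan(s,[(.4209,.194,.105,1.194),(.4209,.194,.016,1.194)])
im=get_image("scene");cv2.imwrite("pics/s2.png",im);cv2.imwrite("pics/t2.png",get_image("top"))
a=im[130:350,230:450];cv2.imwrite("pics/s2c.png",cv2.resize((255*(a/255.)**.6).astype(np.uint8),(600,600),interpolation=cv2.INTER_CUBIC))
E
```

```text
t 6.08 [ 0.559  -0.0338  0.1083] [3.137 0.    1.563] F [ 0.6 -0.  -0.4] w 65.8 gf 0.0
-> (0.4209, 0.194, 0.105, 1.194) 6
[38,-23,1|0.06] [36,-26,0|0.06] [35,-28,1|0.06] [33,-30,0|0.06] [31,-31,1|0.06] [29.2,-33.3,0.3|0.07]
-> (0.4209, 0.194, 0.016, 1.194) 2
[0,0,44|-0] [0,0,45|-0]
```

View pics/s2c.png

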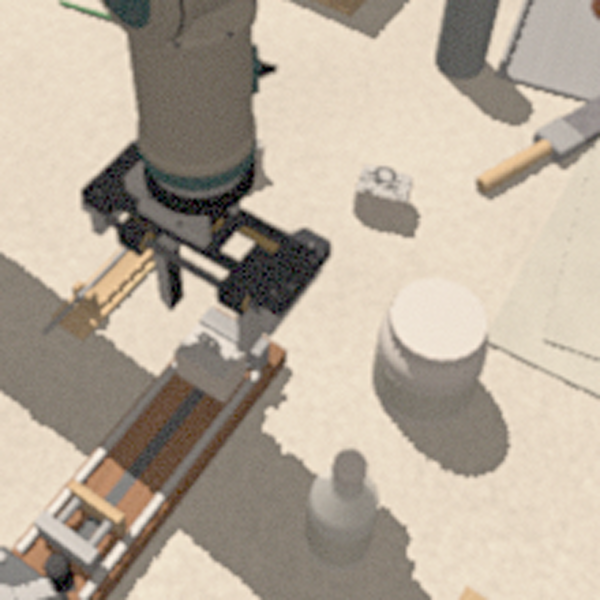

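Casting B stands on the deck against the jaw at crop (215,350). Next is C.

Emit:
send_rows([
  {"linear":[38,-23,1],"yaw":0.06,"jaw":0.6},
  {"linear":[36,-26,0],"yaw":0.06,"jaw":0.6},
  {"linear":[35,-28,1],"yaw":0.06,"jaw":0.6},
  {"linear":[33,-30,0],"yaw":0.06,"jaw":0.6},
  {"linear":[31,-31,1],"yaw":0.06,"jaw":0.6},
  {"linear":[29,-33,0],"yaw":0.07,"jaw":0.5},
  {"linear":[0,0,0],"yaw":0,"jaw":0.4},
  {"linear":[0,0,0],"yaw":0,"jaw":0.4},
  {"linear":[0,0,0],"yaw":0,"jaw":0.4},
])

```text
time: 7.3
eef_pos: [0.4197, 0.1925, 0.1027]
tool_rot: [3.141, 0.001, 1.191]
contact_force: [0.1, 0.1, 0.4]
gripper_width: 0.7
gripper_force: 0.0
```

```bash
python3 - <<'E'
from h import *
s=now(); plan(s,[(.4209,.194,.016,1.194)])
E
```

```text
t 7.3 [0.4197 0.1925 0.1027] [3.141e+00 1.000e-03 1.191e+00] F [0.1 0.1 0.4] w 65.8 gf 0.0
-> (0.4209, 0.194, 0.016, 1.194) 2
[1,0,43|-0] [0.8,0.5,43.7|-0]
```

Emit:
send_rows([
  {"linear":[1,0,43],"yaw":0,"jaw":0.4},
  {"linear":[1,0.5,35],"yaw":0,"jaw":0.4},
  {"linear":[0,0,8],"yaw":0,"jaw":0.4},
  {"linear":[0,0,0],"yaw":0,"jaw":0.4},
  {"linear":[0,0,0],"yaw":0,"jaw":0.1},
  {"linear":[0,0,0],"yaw":0,"jaw":0.0},
  {"linear":[0,0,0],"yaw":0,"jaw":0.0},
  {"linear":[0,0,0],"yaw":0,"jaw":0.0},
  {"linear":[0,0,0],"yaw":0,"jaw":0.0},
], force=18)

```text
time: 8.43
eef_pos: [0.421, 0.1959, 0.018]
tool_rot: [3.14, -0.002, 1.193]
contact_force: [-0.9, -1.5, 7.4]
gripper_width: 0.554
gripper_force: 18.0
```

```bash
python3 - <<'E'
from h import *
s=now(); plan(s,[(s[0],s[1],.112,s[3]),(.5567,-.077,.112,1.564)])
E
```

```text
t 8.43 [0.421  0.1959 0.018 ] [ 3.140e+00 -2.000e-03  1.193e+00] F [-0.9 -1.5  7.4] w 52.1 gf 18.0
-> (np.float64(0.4209677171241604), np.float64(0.1959449645738535), 0.112, np.float64(1.1928908738283726)) 3
[0,0,-31|0] [0,0,-32|0] [0,0,-31|0]
-> (0.5567, -0.077, 0.112, 1.564) 7
[-29,32,-0|-0.05] [-31,31,-0|-0.05] [-32,29,-0|-0.05] [-34,28,-0|-0.06] [-35,26,-0|-0.05] [-36,24,-0|-0.06] [-38.1,21.5,-0|-0.05]
```

Emit:
send_rows([
  {"linear":[0,0,-31],"yaw":0,"jaw":0.0},
  {"linear":[0,0,-35],"yaw":0,"jaw":0.0},
  {"linear":[0,0,-35],"yaw":0,"jaw":0.0},
  {"linear":[-29,32,0],"yaw":-0.05,"jaw":0.0},
  {"linear":[-31,31,0],"yaw":-0.05,"jaw":0.0},
  {"linear":[-32,29,0],"yaw":-0.05,"jaw":0.0},
  {"linear":[-34,28,0],"yaw":-0.06,"jaw":0.0},
  {"linear":[-35,26,0],"yaw":-0.05,"jaw":0.0},
  {"linear":[-36,24,0],"yaw":-0.06,"jaw":0.0},
  {"linear":[-38,21,0],"yaw":-0.05,"jaw":0.0},
  {"linear":[0,0,0],"yaw":0,"jaw":0.0},
  {"linear":[0,0,0],"yaw":0,"jaw":0.0},
])

```text
time: 9.93
eef_pos: [0.5549, -0.0763, 0.1179]
tool_rot: [-3.141, -0.001, 1.563]
contact_force: [-0.0, 0.8, -1.0]
gripper_width: 0.552
gripper_force: 18.0
```

```bash
python3 - <<'E'
from h import *
s=now(); plan(s,[(.5567,-.077,.0435,1.564)])
E
```

```text
t 9.93 [ 0.5549 -0.0763  0.1179] [-3.141e+00 -1.000e-03  1.563e+00] F [-0.   0.8 -1. ] w 51.9 gf 18.0
-> (0.5567, -0.077, 0.0435, 1.564) 2
[-0,1,37|-0] [-0.7,0.9,37.4|-0]
```

Emit:
send_rows([
  {"linear":[-1,2,37],"yaw":0,"jaw":0.0},
  {"linear":[0,0,30],"yaw":0,"jaw":0.0},
  {"linear":[0,0,6],"yaw":0,"jaw":0.0},
  {"linear":[0,0,1.5],"yaw":0,"jaw":0.0},
  {"linear":[0,0,0],"yaw":0,"jaw":0.0},
  {"linear":[0,0,0],"yaw":0,"jaw":0.0},
  {"linear":[0,0,0],"yaw":0,"jaw":0.35},
  {"linear":[0,0,0],"yaw":0,"jaw":0.4},
  {"linear":[0,0,0],"yaw":0,"jaw":0.4},
  {"linear":[0,0,-30],"yaw":0,"jaw":0.4},
  {"linear":[0,0,-35],"yaw":0,"jaw":0.4},
  {"linear":[0,0,0],"yaw":0,"jaw":0.4},
])

```text
time: 11.42
eef_pos: [0.5594, -0.0787, 0.1108]
tool_rot: [3.137, 0.001, 1.563]
contact_force: [-0.9, 0.5, 0.2]
gripper_width: 0.699
gripper_force: 0.0
```

```bash
python3 - <<'E'
from h import *
from workcell import get_image
s=now(); plan(s,[(.579,.228,.12,1.865)])
cv2.imwrite("pics/t3.png",get_image("top"))
t=cv2.imread("pics/t3.png").astype(float)+1
r=cv2.GaussianBlur((t[...,2]-t[...,0])/t.sum(2),(3,3),0)
for nm,(x0,x1,y0,y1) in dict(A=(240,300,145,205)).items():
    m=(r[y0:y1,x0:x1]<.055).astype(np.uint8)
    n,l,st,ce=cv2.connectedComponentsWithStats(m);k=1+np.argmax(st[1:,4]); c=cv2.findContours((l==k).astype(np.uint8),0,2)[0][0].reshape(-1,2)+[x0,y0]
    P=np.array([onz('top',p,.04)[:2] for p in c]);print(nm,cv2.minAreaRect((P*1000).astype(np.float32)))
E
```

```text
t 11.43 [ 0.5594 -0.0787  0.1108] [3.137e+00 1.000e-03 1.563e+00] F [-0.9  0.5  0.2] w 65.7 gf 0.0
-> (0.579, 0.228, 0.12, 1.865) 7
[44,2,-1|-0.04] [44,4,-1|-0.04] [43,6,-1|-0.04] [43,8,-2|-0.05] [43,10,-1|-0.04] [42,12,-2|-0.05] [42.1,13.2,-1.2|-0.04]
A ((579.2387084960938, 227.88877868652344), (52.87792205810547, 36.4380989074707), 15.995966911315918)
```

Emit:
send_rows([
  {"linear":[44,2,-1],"yaw":-0.04,"jaw":0.5},
  {"linear":[44,4,-1],"yaw":-0.04,"jaw":0.5},
  {"linear":[43,6,-1],"yaw":-0.04,"jaw":0.5},
  {"linear":[43,8,-2],"yaw":-0.05,"jaw":0.5},
  {"linear":[43,10,-1],"yaw":-0.04,"jaw":0.5},
  {"linear":[42,12,-2],"yaw":-0.05,"jaw":0.5},
  {"linear":[42,13,-1],"yaw":-0.04,"jaw":0.5},
  {"linear":[0,0,0],"yaw":0,"jaw":0.5},
  {"linear":[0,0,0],"yaw":0,"jaw":0.5},
  {"linear":[0,0,0],"yaw":0,"jaw":0.5},
])

```text
time: 12.72
eef_pos: [0.5768, 0.226, 0.117]
tool_rot: [-3.14, 0.001, 1.86]
contact_force: [-0.0, -0.1, 0.3]
gripper_width: 0.751
gripper_force: 0.0
```

```bash
python3 - <<'E'
from h import *
s=now(); plan(s,[(.579,.228,.015,1.857)])
E
```

```text
t 12.72 [0.5768 0.226  0.117 ] [-3.14e+00  1.00e-03  1.86e+00] F [-0.  -0.1  0.3] w 70.6 gf 0.0
-> (0.579, 0.228, 0.015, 1.857) 3
[0,1,34|0] [1,1,34|0] [0.3,0.6,34|0]
```

Emit:
send_rows([
  {"linear":[0,1,34],"yaw":0,"jaw":0.5},
  {"linear":[1,1,34],"yaw":0,"jaw":0.5},
  {"linear":[0,1,26],"yaw":0,"jaw":0.5},
  {"linear":[0,0,7],"yaw":0,"jaw":0.5},
  {"linear":[0,0,0],"yaw":0,"jaw":0.5},
  {"linear":[0,0,0],"yaw":0,"jaw":0.1},
  {"linear":[0,0,0],"yaw":0,"jaw":0.0},
  {"linear":[0,0,0],"yaw":0,"jaw":0.0},
  {"linear":[0,0,0],"yaw":0,"jaw":0.0},
  {"linear":[0,0,0],"yaw":0,"jaw":0.0},
], force=18)

```text
time: 13.98
eef_pos: [0.58, 0.2304, 0.0175]
tool_rot: [3.14, -0.0, 1.863]
contact_force: [-1.3, -0.5, 6.7]
gripper_width: 0.55
gripper_force: 18.0
```

```bash
python3 - <<'E'
from h import *
s=now(); plan(s,[(s[0],s[1],.12,s[3]),(.5567,-.119,.12,1.564)],smax=48)
E
```

```text
t 13.97 [0.58   0.2304 0.0175] [ 3.14  -0.     1.863] F [-1.3 -0.5  6.7] w 51.7 gf 18.0
-> (np.float64(0.5799987302016034), np.float64(0.23036590401524112), 0.12, np.float64(1.8628306777483479)) 3
[0,0,-34|0] [0,0,-34|0] [0,0,-34.5|0]
-> (0.5567, -0.119, 0.12, 1.564) 8
[-41,-15,-0|0.04] [-42,-14,-0|0.04] [-42,-12,-0|0.04] [-42,-10,-0|0.04] [-43,-9,-0|0.03] [-43,-7,-0|0.04] [-44,-6,-0|0.03] [-43.2,-4.4,-0|0.04]
```

Emit:
send_rows([
  {"linear":[0,0,-34],"yaw":0,"jaw":0.0},
  {"linear":[0,0,-34],"yaw":0,"jaw":0.0},
  {"linear":[0,0,-34],"yaw":0,"jaw":0.0},
  {"linear":[-41,-15,0],"yaw":0.04,"jaw":0.0},
  {"linear":[-42,-14,0],"yaw":0.04,"jaw":0.0},
  {"linear":[-42,-12,0],"yaw":0.04,"jaw":0.0},
  {"linear":[-42,-10,0],"yaw":0.04,"jaw":0.0},
  {"linear":[-43,-9,0],"yaw":0.03,"jaw":0.0},
  {"linear":[-43,-7,0],"yaw":0.04,"jaw":0.0},
  {"linear":[-44,-6,0],"yaw":0.03,"jaw":0.0},
  {"linear":[-43,-4,0],"yaw":0.04,"jaw":0.0},
  {"linear":[0,0,0],"yaw":0,"jaw":0.0},
])

```text
time: 15.48
eef_pos: [0.5557, -0.124, 0.1187]
tool_rot: [3.141, 0.003, 1.556]
contact_force: [-0.1, 0.2, -0.7]
gripper_width: 0.552
gripper_force: 18.0
```

Emit:
send_rows([
  {"linear":[0,0,0],"yaw":0,"jaw":0.0},
])

```text
time: 15.6
eef_pos: [0.5564, -0.118, 0.1183]
tool_rot: [-3.141, -0.001, 1.563]
contact_force: [0.5, 0.1, -1.0]
gripper_width: 0.554
gripper_force: 18.0
```

```bash
python3 - <<'E'
from h import *
s=now(); plan(s,[(.5560,-.119,.043,1.564)])
E
```

```text
t 15.6 [ 0.5564 -0.118   0.1183] [-3.141e+00 -1.000e-03  1.563e+00] F [ 0.5  0.1 -1. ] w 52.0 gf 18.0
-> (0.556, -0.119, 0.043, 1.564) 2
[-1,-0,38|-0] [-0,-0.4,37.3|-0]
```

Emit:
send_rows([
  {"linear":[-1,0,38],"yaw":0,"jaw":0.0},
  {"linear":[0,0,29],"yaw":0,"jaw":0.0},
  {"linear":[0,0,6],"yaw":0,"jaw":0.0},
  {"linear":[0,0,2],"yaw":0,"jaw":0.0},
  {"linear":[0,0,0],"yaw":0,"jaw":0.0},
  {"linear":[0,0,0],"yaw":0,"jaw":0.0},
  {"linear":[0,0,0],"yaw":0,"jaw":0.35},
  {"linear":[0,0,0],"yaw":0,"jaw":0.4},
  {"linear":[0,0,0],"yaw":0,"jaw":0.4},
  {"linear":[0,0,-40],"yaw":0,"jaw":0.4},
  {"linear":[0,0,-45],"yaw":0,"jaw":0.3},
  {"linear":[0,0,-10],"yaw":0,"jaw":0.0},
])

```text
time: 17.1
eef_pos: [0.5583, -0.1206, 0.1412]
tool_rot: [3.137, 0.001, 1.563]
contact_force: [0.2, -0.1, -1.1]
gripper_width: 0.577
gripper_force: 0.0
```

```bash
python3 - <<'E'
from h import *
from workcell import get_image
s=now(); plan(s,[(.5835,-.2546,.15,1.564),(.5835,-.2546,.082,1.564)])
E
```

```text
t 17.1 [ 0.5583 -0.1206  0.1412] [3.137e+00 1.000e-03 1.563e+00] F [ 0.2 -0.1 -1.1] w 54.3 gf 0.0
-> (0.5835, -0.2546, 0.15, 1.564) 4
[-33,7,-2|-0] [-34,6,-2|-0] [-33,7,-2|-0] [-33.8,6.3,-2.8|-0]
-> (0.5835, -0.2546, 0.082, 1.564) 2
[0,0,34|-0] [0,0,34|-0]
```

Emit:
send_rows([
  {"linear":[-45,0,-15],"yaw":0,"jaw":0.0},
  {"linear":[-45,0,-15],"yaw":0,"jaw":0.0},
  {"linear":[-45,10,-10],"yaw":0,"jaw":0.0},
  {"linear":[-45,10,-10],"yaw":0,"jaw":0.0},
  {"linear":[-45,0,0],"yaw":0,"jaw":0.0},
  {"linear":[-45,0,0],"yaw":0,"jaw":0.0},
  {"linear":[0,0,0],"yaw":0,"jaw":0.0},
  {"linear":[0,0,0],"yaw":0,"jaw":0.0},
])

```text
time: 18.1
eef_pos: [0.5741, -0.3889, 0.1872]
tool_rot: [-3.14, -0.002, 1.563]
contact_force: [-0.2, -0.2, 0.1]
gripper_width: 0.503
gripper_force: 0.0
```

```bash
python3 - <<'E'
from h import *
from workcell import get_image
s=now()
t=get_image("top");im=get_image("scene");cv2.imwrite("pics/t4.png",t);cv2.imwrite("pics/s4.png",im)
g=lambda a:(255*(a/255.)**.65).astype(np.uint8)
W=np.zeros((600,800,3),np.uint8)
W[:268]=cv2.resize(g(t[155:212,345:515]),(800,268),interpolation=cv2.INTER_CUBIC)
W[270:]=cv2.resize(g(im[235:345,220:340])[:,:],(360,330),interpolation=cv2.INTER_CUBIC) if 0 else 0
W[270:,:360]=cv2.resize(g(im[235:345,220:340]),(360,330),interpolation=cv2.INTER_CUBIC)
W[270:,362:]=cv2.resize(g(im[130:290,230:442]),(438,330),interpolation=cv2.INTER_CUBIC)
cv2.imwrite("pics/j4.png",W)
E
```

```text
t 18.1 [ 0.5741 -0.3889  0.1872] [-3.140e+00 -2.000e-03  1.563e+00] F [-0.2 -0.2  0.1] w 47.3 gf 0.0
```

View pics/j4.png

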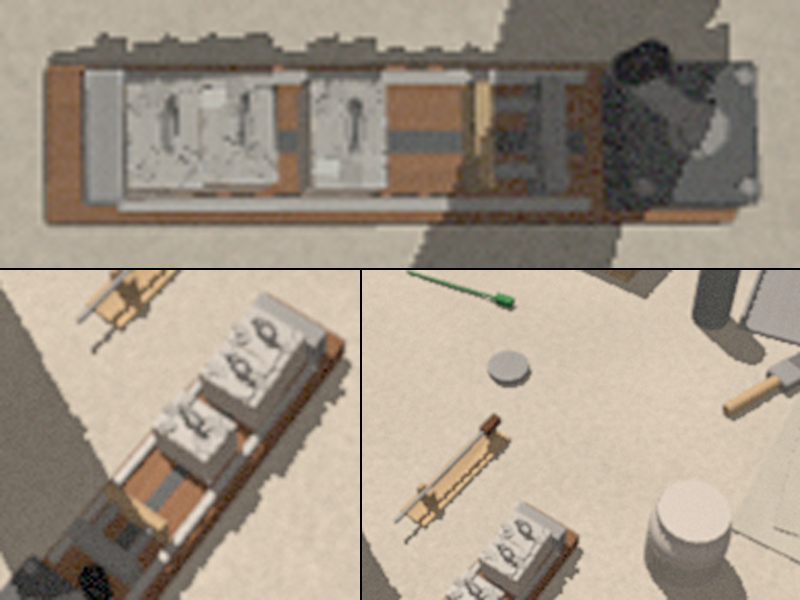

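All three castings stand in line on the deck, with eyes at crop (170,120), (243,120) and (355,122). The pad is at (483,135) and the knob at (640,62). Now the knob.

```bash
python3 - <<'E'
from h import *
np.set_printoptions(precision=4,suppress=True)
for z in(.1,.109): print(onz('top',(482.9,168.1),z))
s=cv2.imread('pics/scene0.png');m=(s.max(2)<40)[315:350,235:265];ys,xs=np.where(m)
print(len(xs),xs.min()+235,xs.max()+235,ys.min()+315,ys.max()+315)
for c in [(.5835,-.2546),(.583,-.258),(.58,-.2546)]:
  print(c,[(n,z,proj(n,(*c,z)).round(1)) for n in('top','scene') for z in(.075,.109)])
p=now(); plan(p,[(.5835,-.2555,.16,1.564),(.5835,-.2555,.084,1.564)])
E
```

```text
[ 0.584  -0.2555  0.1   ]
[ 0.5825 -0.2522  0.109 ]
101 247 264 319 349
(0.5835, -0.2546) [('top', 0.075, array([478.5, 170.2])), ('top', 0.109, array([484. , 167.6])), ('scene', 0.075, array([251. , 343.6])), ('scene', 0.109, array([248.2, 337.6]))]
(0.583, -0.258) [('top', 0.075, array([480. , 170.4])), ('top', 0.109, array([485.6, 167.8])), ('scene', 0.075, array([249.6, 344.9])), ('scene', 0.109, array([246.8, 339. ]))]
(0.58, -0.2546) [('top', 0.075, array([478.5, 171.7])), ('top', 0.109, array([484.1, 169.2])), ('scene', 0.075, array([249.6, 342.6])), ('scene', 0.109, array([246.8, 336.6]))]
t 18.2 [ 0.5749 -0.3879  0.1878] [-3.141 -0.002  1.565] F [-0.5  0.1  0.3] w 46.6 gf 0.0
-> (0.5835, -0.2555, 0.16, 1.564) 4
[33,2,7|0] [33,2,7|0] [33,2,7|0] [33.4,1.8,6.8|0]
-> (0.5835, -0.2555, 0.084, 1.564) 2
[0,0,38|0] [0,0,38|0]
```

Emit:
send_rows([
  {"linear":[34,2,7],"yaw":0,"jaw":0.0},
  {"linear":[34,2,7],"yaw":0,"jaw":0.0},
  {"linear":[34,2,7],"yaw":0,"jaw":0.0},
  {"linear":[33,2,7],"yaw":0,"jaw":0.0},
  {"linear":[0,0,0],"yaw":0,"jaw":0.0},
  {"linear":[0,0,0],"yaw":0,"jaw":0.0},
])

```text
time: 18.95
eef_pos: [0.5836, -0.2554, 0.1609]
tool_rot: [3.141, 0.001, 1.564]
contact_force: [-1.1, -1.1, 0.1]
gripper_width: 0.505
gripper_force: 0.0
```

```bash
python3 - <<'E'
from h import *
p=now(); plan(p,[(.583,-.2535,.084,1.564)])
E
```

```text
t 18.95 [ 0.5836 -0.2554  0.1609] [3.141e+00 1.000e-03 1.564e+00] F [-1.1 -1.1  0.1] w 47.4 gf 0.0
-> (0.583, -0.2535, 0.084, 1.564) 2
[1,-0,38|-0] [0.9,-0.6,38.9|-0]
```

Emit:
send_rows([
  {"linear":[2,0,35],"yaw":0,"jaw":0.0},
  {"linear":[0,-1,32],"yaw":0,"jaw":0.0},
  {"linear":[0,0,8],"yaw":0,"jaw":0.0},
  {"linear":[0,0,0],"yaw":0,"jaw":-0.5},
  {"linear":[0,0,0],"yaw":0,"jaw":-0.9},
  {"linear":[0,0,0],"yaw":0,"jaw":-0.9},
  {"linear":[0,0,0],"yaw":0,"jaw":-0.9},
  {"linear":[0,0,0],"yaw":0,"jaw":-0.9},
], force=30)

```text
time: 19.95
eef_pos: [0.5844, -0.2536, 0.0867]
tool_rot: [3.138, 0.001, 1.563]
contact_force: [4.0, -0.3, 4.6]
gripper_width: 0.184
gripper_force: 30.0
```

```bash
python3 - <<'E'
from h import *
p=now(); c=np.array([.555,-.2895]);d=np.array(p[:2])-c;print(np.hypot(*d)*1000,np.arctan2(d[1],d[0]))
E
```

```text
t 19.95 [ 0.5844 -0.2536  0.0867] [3.138e+00 1.000e-03 1.563e+00] F [ 4.  -0.3  4.6] w 17.3 gf 30.0
46.35938098384979 0.8847334409398101
```

```bash
cat >> h.py <<'E'
def circ(phi0,n,step=.3,r=45):
    e=np.zeros(2); P=lambda k:r*np.array([np.sin(phi0-step*k),np.cos(phi0-step*k)]) # tool x=world y, tool y=world x
    acc=P(0)
    for k in range(1,n+1):
        d=np.round((P(k)-acc)*2)/2; acc=acc+d; print(f"[{d[0]:g},{d[1]:g}]",end=' ' if k%12 else '\n')
    print('end phi',phi0-step*n)
E
python3 -c "
from h import *
circ(.885,24)"
```

```text
[-10,9] [-12,5.5] [-13.5,2] [-13.5,-2] [-12,-6] [-9.5,-9.5] [-6.5,-12] [-3,-13] [1.5,-13.5] [5,-12.5] [9,-10] [11,-7.5]
[13,-3.5] [13.5,0] [12.5,4.5] [11,8] [8,10.5] [5,12.5] [0.5,13.5] [-3.5,13] [-7,11.5] [-10,9] [-12.5,5.5] [-13.5,1.5]
end phi -6.3149999999999995
```

Emit:
send_rows([
  {"linear":[-10,9,0],"yaw":0,"jaw":-0.9},
  {"linear":[-12,5.5,0],"yaw":0,"jaw":-0.9},
  {"linear":[-13.5,2,0],"yaw":0,"jaw":-0.9},
  {"linear":[-13.5,-2,0],"yaw":0,"jaw":-0.9},
  {"linear":[-12,-6,0],"yaw":0,"jaw":-0.9},
  {"linear":[-9.5,-9.5,0],"yaw":0,"jaw":-0.9},
  {"linear":[-6.5,-12,0],"yaw":0,"jaw":-0.9},
  {"linear":[-3,-13,0],"yaw":0,"jaw":-0.9},
  {"linear":[0,0,0],"yaw":0,"jaw":-0.9},
  {"linear":[0,0,0],"yaw":0,"jaw":-0.9},
])

```text
time: 21.2
eef_pos: [0.5552, -0.3345, 0.0866]
tool_rot: [-3.141, 0.002, 1.562]
contact_force: [-1.2, -2.4, 7.4]
gripper_width: 0.182
gripper_force: 30.0
```

```bash
python3 - <<'E'
from h import *
p=now(); c=np.array([.555,-.2895]);d=np.array(p[:2])-c;print(np.hypot(*d)*1000,np.arctan2(d[1],d[0]),.885-2.4)
E
```

```text
t 21.2 [ 0.5552 -0.3345  0.0866] [-3.141e+00  2.000e-03  1.562e+00] F [-1.2 -2.4  7.4] w 17.1 gf 30.0
45.01220934641481 -1.5670775110215915 -1.515
```

Emit:
send_rows([
  {"linear":[1.5,-13.5,0],"yaw":0,"jaw":-0.9},
  {"linear":[5,-12.5,0],"yaw":0,"jaw":-0.9},
  {"linear":[9,-10,0],"yaw":0,"jaw":-0.9},
  {"linear":[11,-7.5,0],"yaw":0,"jaw":-0.9},
  {"linear":[13,-3.5,0],"yaw":0,"jaw":-0.9},
  {"linear":[13.5,0,0],"yaw":0,"jaw":-0.9},
  {"linear":[12.5,4.5,0],"yaw":0,"jaw":-0.9},
  {"linear":[11,8,0],"yaw":0,"jaw":-0.9},
  {"linear":[8,10.5,0],"yaw":0,"jaw":-0.9},
  {"linear":[5,12.5,0],"yaw":0,"jaw":-0.9},
  {"linear":[0.5,13.5,0],"yaw":0,"jaw":-0.9},
  {"linear":[-3.5,13,0],"yaw":0,"jaw":-0.9},
])

```text
time: 22.7
eef_pos: [0.5692, -0.246, 0.0864]
tool_rot: [-3.137, -0.002, 1.563]
contact_force: [-3.5, 2.5, 13.5]
gripper_width: 0.185
gripper_force: 30.0
```

Emit:
send_rows([
  {"linear":[-7,11.5,0],"yaw":0,"jaw":-0.9},
  {"linear":[-10,9,0],"yaw":0,"jaw":-0.9},
  {"linear":[-12.5,5.5,0],"yaw":0,"jaw":-0.9},
  {"linear":[-13.5,1.5,0],"yaw":0,"jaw":-0.9},
  {"linear":[0,0,0],"yaw":0,"jaw":-0.9},
  {"linear":[0,0,0],"yaw":0,"jaw":-0.9},
])

```text
time: 23.45
eef_pos: [0.6021, -0.2893, 0.0867]
tool_rot: [3.135, 0.0, 1.564]
contact_force: [7.1, 0.1, 3.7]
gripper_width: 0.182
gripper_force: 30.0
```

```bash
python3 - <<'E'
from h import *
from workcell import get_image
p=now(); c=np.array([.555,-.2895]);d=np.array(p[:2])-c;phi=np.arctan2(d[1],d[0]);print(np.hypot(*d)*1000,phi,phi-.885-2*np.pi)
circ(phi,12)
t=get_image("top");im=get_image("scene");cv2.imwrite("pics/t5.png",t);cv2.imwrite("pics/s5.png",im)
g=lambda a:(255*(a/255.)**.6).astype(np.uint8)
W=np.zeros((600,800,3),np.uint8)
W[:268]=cv2.resize(g(t[155:212,345:515]),(800,268),interpolation=cv2.INTER_CUBIC)
W[270:,:360]=cv2.resize(g(im[235:345,220:340]),(360,330),interpolation=cv2.INTER_CUBIC)
cv2.imwrite("pics/j5.png",W)
E
```

```text
t 23.45 [ 0.6021 -0.2893  0.0867] [3.135 0.    1.564] F [7.1 0.1 3.7] w 17.1 gf 30.0
47.145316799567325 0.003280651515366263 -7.16490465566422
[-13.5,-2] [-12,-6] [-10,-9] [-6.5,-11.5] [-3,-13] [1,-13.5] [5,-12.5] [8.5,-10.5] [11,-7.5] [13,-4] [13.5,0] [12.5,4]
end phi -3.5967193484846334
```

View pics/j5.png

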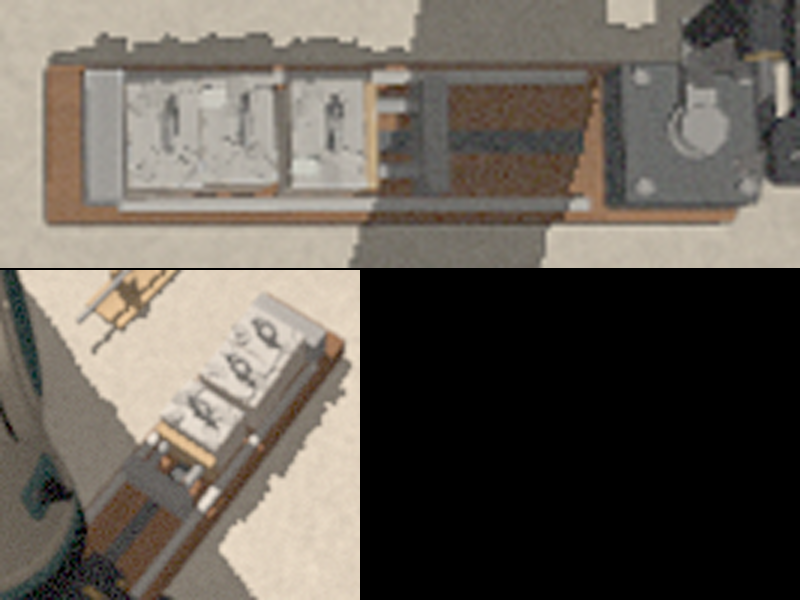

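The pad now touches the third casting at crop x≈367. A gap of about 6 mm remains between the second and third (277–290), so about 2.1 rad is left.

Emit:
send_rows([
  {"linear":[-13.5,-2,0],"yaw":0,"jaw":-0.9},
  {"linear":[-12,-6,0],"yaw":0,"jaw":-0.9},
  {"linear":[-10,-9,0],"yaw":0,"jaw":-0.9},
  {"linear":[-6.5,-11.5,0],"yaw":0,"jaw":-0.9},
  {"linear":[-3,-13,0],"yaw":0,"jaw":-0.9},
  {"linear":[1,-13.5,0],"yaw":0,"jaw":-0.9},
  {"linear":[0,0,0],"yaw":0,"jaw":-0.9},
  {"linear":[0,0,0],"yaw":0,"jaw":-0.9},
])

```text
time: 24.55
eef_pos: [0.5432, -0.3324, 0.0865]
tool_rot: [-3.141, -0.002, 1.563]
contact_force: [-0.3, 2.2, 9.8]
gripper_width: 0.186
gripper_force: 30.0
```

```bash
python3 - <<'E'
from h import *
from workcell import get_image
p=now(); c=np.array([.555,-.2895]);d=np.array(p[:2])-c;phi=np.arctan2(d[1],d[0]);print(np.hypot(*d)*1000,phi,phi-.885-2*np.pi)
circ(phi,4)
t=get_image("top");im=get_image("scene");cv2.imwrite("pics/t6.png",t);cv2.imwrite("pics/s6.png",im)
g=lambda a:(255*(a/255.)**.6).astype(np.uint8)
W=np.zeros((600,800,3),np.uint8)
W[:300]=cv2.resize(g(t[160:210,350:483]),(800,300),interpolation=cv2.INTER_CUBIC)
a=cv2.imread('pics/t0.png') if 0 else cv2.imread('pics/top0.png')
W[302:]=cv2.resize(g(a[160:210,350:483]),(800,298),interpolation=cv2.INTER_CUBIC)
cv2.imwrite("pics/j6.png",W)
E
```

```text
t 24.55 [ 0.5432 -0.3324  0.0865] [-3.141e+00 -2.000e-03  1.563e+00] F [-0.3  2.2  9.8] w 17.5 gf 30.0
44.49942456953339 -1.8402939974255257 -9.008479304605112
[5.5,-12.5] [9,-10] [11.5,-7] [13,-3.5] end phi -3.0402939974255254
```

View pics/j6.png

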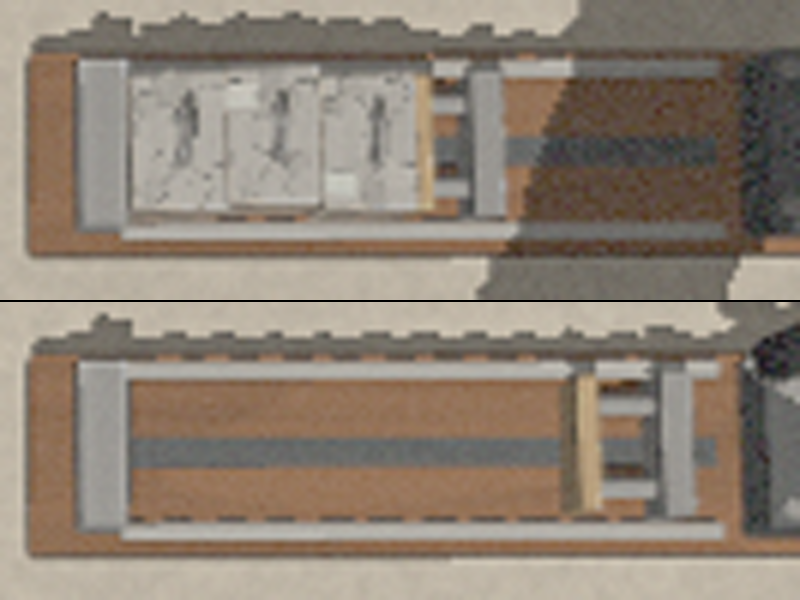

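Pad pressing: the pad-to-carriage gap closed from about 24 mm (600→665) to about 13 mm (435→470), so it is about 11 mm in. The castings sit tight in a line. I'll release the knob and measure the rod.

Emit:
send_rows([
  {"linear":[0,0,0],"yaw":0,"jaw":-0.3},
  {"linear":[0,0,0],"yaw":0,"jaw":-0.3},
  {"linear":[0,0,0],"yaw":0,"jaw":-0.3},
  {"linear":[0,0,-30],"yaw":0,"jaw":-0.3},
  {"linear":[0,0,-40],"yaw":0,"jaw":-0.3},
  {"linear":[0,0,-20],"yaw":0,"jaw":-0.3},
  {"linear":[0,-20,0],"yaw":0,"jaw":-0.3},
  {"linear":[0,0,0],"yaw":0,"jaw":-0.3},
])

```text
time: 25.65
eef_pos: [0.5217, -0.3335, 0.1755]
tool_rot: [-3.14, -0.0, 1.561]
contact_force: [0.4, 0.4, 0.8]
gripper_width: 0.35
gripper_force: 0.0
```

```bash
python3 - <<'E'
from h import *
from workcell import get_image
np.set_printoptions(precision=4,suppress=True)
p=now(); t=get_image("top");im=get_image("scene");cv2.imwrite("pics/t7.png",t);cv2.imwrite("pics/s7.png",im)
f=t.astype(float)+1; r=(f[...,2]-f[...,0])/f.sum(2)
xs=[];ys=[]
for x in range(338,404):
    col=np.clip(.09-r[242:256,x],0,None)
    if col.sum()>.01: xs.append(x);ys.append((col*np.arange(242,256)).sum()/col.sum())
P=np.array([onz('top',q,.032)[:2] for q in zip(xs,ys)])
k=np.polyfit(P[:,1],P[:,0],1);res=P[:,0]-np.polyval(k,P[:,1]);ok=abs(res)<2*np.median(abs(res))+1e-4;k=np.polyfit(P[ok,1],P[ok,0],1)
print('rod x=a*y+b',k,len(xs),xs[-1],res.std(),'x at y=.0875',np.polyval(k,.0875))
d=(t.max(2)<75)[240:256,315:340];yy,xx=np.where(d);print('handle px',len(xx),xx.min()+315,xx.max()+315,yy.min()+240,yy.max()+240)
# eyes in two views
g=lambda a:(255*(a/255.)**.6).astype(np.uint8)
W=np.zeros((600,800,3),np.uint8)
W[:276]=cv2.resize(g(t[168:206,350:460]),(800,276),interpolation=cv2.INTER_CUBIC)
W[278:,:480]=cv2.resize(g(im[235:305,275:380])[:,:],(480,322),interpolation=cv2.INTER_CUBIC)
W[278:,482:]=cv2.resize(g(t[228:262,310:344]),(318,322),interpolation=cv2.INTER_CUBIC)
cv2.imwrite("pics/j7.png",W)
E
```

```text
t 25.65 [ 0.5217 -0.3335  0.1755] [-3.14  -0.     1.561] F [0.4 0.4 0.8] w 32.9 gf 0.0
rod x=a*y+b [0.0263 0.4119] 66 403 0.0005014196358627637 x at y=.0875 0.4141768864748821
handle px 135 321 339 240 249
```

View pics/j7.png

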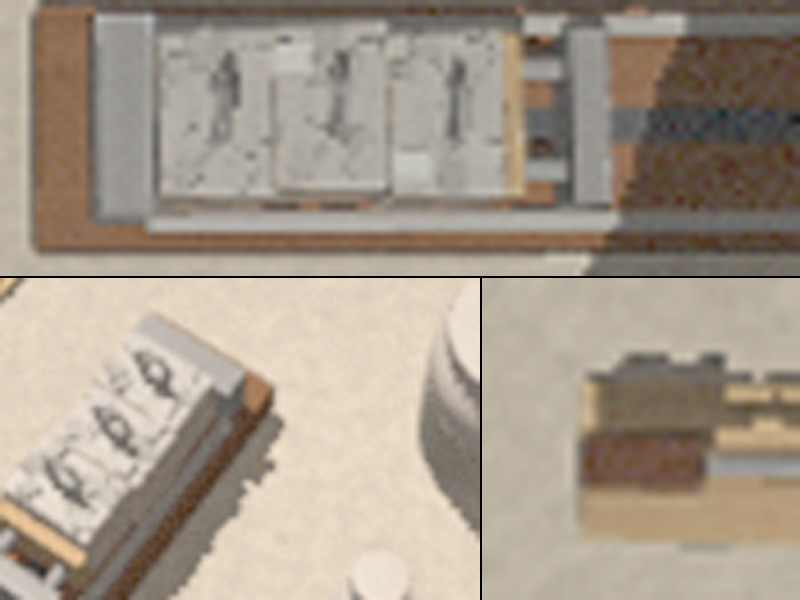

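```bash
python3 - <<'E'
from h import *
np.set_printoptions(precision=4,suppress=True)
for a,b in(((225,97),(155,372)),((340,93),(116,430)),((457,97),(67,478))):
    pt=(350+a[0]/7.27,168+a[1]/7.26);ps=(275+b[0]/4.571,235+(b[1]-278)/4.6);print(onz('top',pt,.077)[:2],onz('scene',ps,.077)[:2],*tri(pt,ps))
e=[proj('top',(.5567,y,.065)) for y in(-.0145,-.0325,-.0685,-.1045,-.1225)];print(e)
for x in(22,27,32,190,195): print(x,onz('top',(381,168+x/7.26),.065)[0],onz('top',(412,168+x/7.26),.065)[0])
print('lip',[onz('top',(400,168+v/7.26),.031)[0] for v in (212,231)])
print('handle',onz('top',(327.3,247.1),.037),'rod tip',onz('top',(404.5,248.5),.032))
p=now(); plan(p,[(.45,-.12,.16,1.564),(.414,.088,.12,1.545),(.414,.088,.018,1.545)],smax=55)
E
```

```text
[ 0.5595 -0.0341] [ 0.5618 -0.0323] [ 0.5606 -0.0331  0.0768] 0.0029518176073949657
[ 0.5605 -0.0695] [ 0.5651 -0.0692] [ 0.5623 -0.0689  0.0734] 0.0036714225114831494
[ 0.5589 -0.1056] [ 0.561  -0.1029] [ 0.56   -0.1043  0.0778] 0.003278969355123484
[array([371.6061, 183.3796]), array([379.554 , 183.3214]), array([395.4421, 183.2051]), array([411.3199, 183.0888]), array([419.2549, 183.0307])]
22 0.5847846626189377 0.5842817687235855
27 0.5832058303347172 0.5827020829903933
32 0.5816274520865119 0.5811228518049967
190 0.531983439554265 0.531452148140317
195 0.5304197562754294 0.5298876284259799
lip [np.float64(0.5283234086748434), np.float64(0.5221911149624028)]
handle [0.414  0.0865 0.037 ] rod tip [ 0.4092 -0.0915  0.032 ]
t 25.75 [ 0.5235 -0.333   0.1751] [-3.141 -0.001  1.563] F [ 0.2 -0.4  0.6] w 33.0 gf 0.0
-> (0.45, -0.12, 0.16, 1.564) 5
[42,-15,3|-0] [43,-15,3|-0] [42,-15,3|-0] [43,-15,3|-0] [42.4,-15.3,3.1|-0]
-> (0.414, 0.088, 0.12, 1.545) 4
[52,-9,10|0] [52,-10,10|0.01] [52,-10,10|0] [51.5,-9.7,10|0.01]
-> (0.414, 0.088, 0.018, 1.545) 2
[0,0,51|-0] [0,0,51|-0]
```

Emit:
send_rows([
  {"linear":[42,-15,3],"yaw":0,"jaw":-0.3},
  {"linear":[43,-15,3],"yaw":0,"jaw":-0.3},
  {"linear":[42,-15,3],"yaw":0,"jaw":-0.3},
  {"linear":[43,-15,3],"yaw":0,"jaw":-0.3},
  {"linear":[42,-15,3],"yaw":0,"jaw":-0.3},
  {"linear":[52,-9,10],"yaw":0.01,"jaw":-0.3},
  {"linear":[52,-10,10],"yaw":0.01,"jaw":-0.3},
  {"linear":[52,-10,10],"yaw":0,"jaw":-0.3},
  {"linear":[50,-10,10],"yaw":0,"jaw":-0.3},
  {"linear":[0,0,0],"yaw":0,"jaw":-0.3},
  {"linear":[0,0,0],"yaw":0,"jaw":-0.3},
  {"linear":[0,0,0],"yaw":0,"jaw":-0.3},
])

```text
time: 27.25
eef_pos: [0.4159, 0.0848, 0.1206]
tool_rot: [3.141, 0.0, 1.54]
contact_force: [0.4, -1.0, 0.2]
gripper_width: 0.35
gripper_force: 0.0
```

```bash
python3 - <<'E'
from h import *
p=now(); plan(p,[(.414,.088,.019,1.545)],smax=55)
E
```

```text
t 27.25 [0.4159 0.0848 0.1206] [3.141 0.    1.54 ] F [ 0.4 -1.   0.2] w 32.9 gf 0.0
-> (0.414, 0.088, 0.019, 1.545) 2
[2,-1,51|-0] [1.2,-1,50.6|-0]
```

Emit:
send_rows([
  {"linear":[2,-1,40],"yaw":0,"jaw":-0.3},
  {"linear":[1,-1,40],"yaw":0,"jaw":-0.3},
  {"linear":[0,0,14],"yaw":0,"jaw":-0.3},
  {"linear":[0,0,7],"yaw":0,"jaw":-0.3},
  {"linear":[0,0,0],"yaw":0,"jaw":-0.3},
  {"linear":[0,0,0],"yaw":0,"jaw":-0.6},
  {"linear":[0,0,0],"yaw":0,"jaw":-0.9},
  {"linear":[0,0,0],"yaw":0,"jaw":-0.95},
  {"linear":[0,0,0],"yaw":0,"jaw":-0.95},
  {"linear":[0,0,0],"yaw":0,"jaw":-0.95},
], force=30)

```text
time: 28.5
eef_pos: [0.4138, 0.0891, 0.0198]
tool_rot: [3.141, -0.0, 1.543]
contact_force: [-0.8, -0.2, 5.1]
gripper_width: 0.149
gripper_force: 30.0
```

```bash
python3 - <<'E'
from h import *
p=now(); plan(p,[(p[0],p[1],.14,p[3])],smax=55)
E
```

```text
t 28.5 [0.4138 0.0891 0.0198] [ 3.141 -0.     1.543] F [-0.8 -0.2  5.1] w 14.0 gf 30.0
-> (np.float64(0.41379900372637085), np.float64(0.08913389605963437), 0.14, np.float64(1.5426132421579717)) 3
[-0,0,-40|0] [-0,0,-40|0] [-0,0,-40.2|0]
```

Emit:
send_rows([
  {"linear":[0,0,-20],"yaw":0,"jaw":-0.95},
  {"linear":[0,0,-40],"yaw":0,"jaw":-0.95},
  {"linear":[0,0,-40],"yaw":0,"jaw":-0.95},
  {"linear":[26,36,-20],"yaw":-0.01,"jaw":-0.95},
  {"linear":[26,36,0],"yaw":-0.01,"jaw":-0.95},
  {"linear":[26,36,0],"yaw":0,"jaw":-0.95},
  {"linear":[26,36,0],"yaw":0,"jaw":-0.95},
  {"linear":[0,0,0],"yaw":0,"jaw":-0.95},
  {"linear":[0,0,0],"yaw":0,"jaw":-0.95},
  {"linear":[0,0,0],"yaw":0,"jaw":-0.95},
], force=40)

```text
time: 29.75
eef_pos: [0.5577, 0.1899, 0.1394]
tool_rot: [-3.14, 0.0, 1.561]
contact_force: [-0.3, 0.1, 0.6]
gripper_width: 0.145
gripper_force: 40.0
```

```bash
python3 - <<'E'
from h import *
p=now(); plan(p,[(.5593,.192,.065,1.564)],smax=40)
E
```

```text
t 29.75 [0.5577 0.1899 0.1394] [-3.14   0.     1.561] F [-0.3  0.1  0.6] w 13.6 gf 40.0
-> (0.5593, 0.192, 0.065, 1.564) 2
[1,1,37|-0] [1.1,0.6,37.4|-0]
```

Emit:
send_rows([
  {"linear":[1,1,37],"yaw":0,"jaw":-0.95},
  {"linear":[1,0.5,30],"yaw":0,"jaw":-0.95},
  {"linear":[0,0,7],"yaw":0,"jaw":-0.95},
  {"linear":[0,0,0],"yaw":0,"jaw":-0.95},
  {"linear":[0,0,0],"yaw":0,"jaw":-0.95},
  {"linear":[0,0,0],"yaw":0,"jaw":-0.95},
])

```text
time: 30.5
eef_pos: [0.5611, 0.1931, 0.0665]
tool_rot: [3.14, -0.001, 1.563]
contact_force: [-0.9, -0.4, 0.0]
gripper_width: 0.146
gripper_force: 40.0
```

```bash
python3 - <<'E'
from h import *
from workcell import get_image
p=now(); t=get_image("top");im=get_image("scene");cv2.imwrite("pics/t8.png",t);cv2.imwrite("pics/s8.png",im)
g=lambda a:(255*(a/255.)**.6).astype(np.uint8)
W=np.zeros((600,800,3),np.uint8)
W[:270]=cv2.resize(g(t[160:210,280:428]),(800,270),interpolation=cv2.INTER_CUBIC)
W[272:,:600]=cv2.resize(g(im[175:290,280:440]),(600,328),interpolation=cv2.INTER_AREA) if 0 else cv2.resize(g(im[195:282,280:439]),(600,328),interpolation=cv2.INTER_CUBIC)
cv2.imwrite("pics/j8.png",W)
E
```

```text
t 30.5 [0.5611 0.1931 0.0665] [ 3.140e+00 -1.000e-03  1.563e+00] F [-0.9 -0.4  0. ] w 13.8 gf 40.0
```

View pics/j8.png

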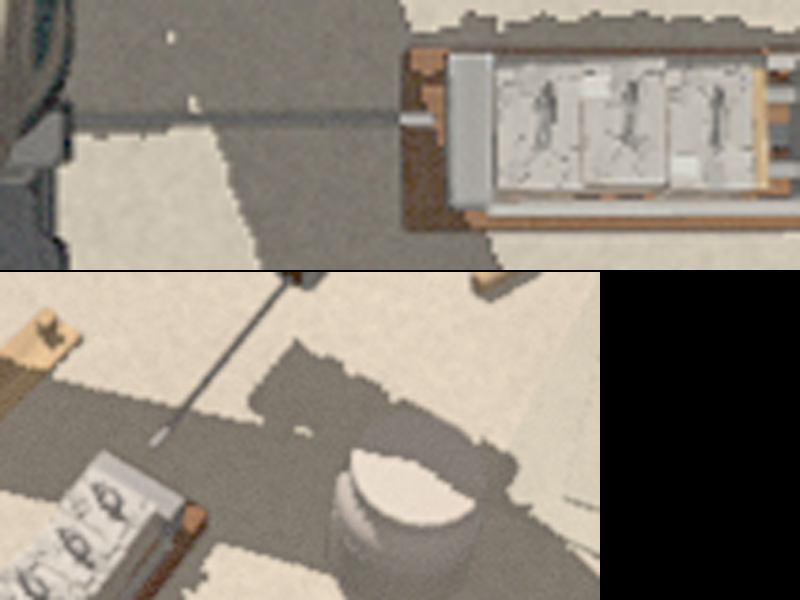

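```bash
python3 - <<'E'
from h import *
np.set_printoptions(precision=4,suppress=True)
T=lambda x,y:(280+x/5.405,160+y/5.4);S=lambda x,y:(280+x/3.774,195+(y-272)/3.77)
print('tip',*tri(T(433,119),S(154,441)), onz('top',T(433,119),.077),onz('top',T(85,119),.077))
for a,b in(((545,115),(108,500)),((630,112),(76,546)),((716,117),(31,582))):print(*tri(T(*a),S(*b)))
# expected rod and eye projections (robot-frame numbers)
for X in [(.5611,.1931,.0787),(.5599,.0125,.0787),(.558,-.0325,.077),(.558,-.0685,.077),(.558,-.1045,.077)]:
    a=proj('top',X);b=proj('scene',X);print(X,((a-[280,160])*5.405).round(),((b-[280,195])*3.774+[0,272]).round())
t=cv2.imread('pics/t8.png');f=cv2.cvtColor(t,cv2.COLOR_BGR2GRAY)
xs=np.arange(298,352);ys=[]
for x in xs:
    c=f[176:189,x].astype(float);w=np.clip(np.median(c)-c,0,None);ys.append((w*np.arange(176,189)).sum()/max(w.sum(),1e-6))
xs,ys=xs[-30:],np.array(ys[-30:]);k=np.polyfit(xs,ys,1);print('rod line',k,[onz('top',(x,np.polyval(k,x)),.077)[:2] for x in(322,358)])
E
```

```text
tip [0.5597 0.0145 0.0805] 0.0048726644768281886 [0.5583 0.0126 0.077 ] [0.5593 0.1565 0.077 ]
[ 0.5604 -0.0332  0.0766] 0.0019976931135411197
[ 0.562  -0.0686  0.0744] 0.002779113847361725
[ 0.5578 -0.1038  0.0807] 0.00028015736971924383
(0.5611, 0.1931, 0.0787) [ -4. 115.] [299. 265.]
(0.5599, 0.0125, 0.0787) [434. 115.] [149. 446.]
(0.558, -0.0325, 0.077) [542. 119.] [104. 497.]
(0.558, -0.0685, 0.077) [629. 118.] [ 68. 541.]
(0.558, -0.1045, 0.077) [716. 118.] [ 31. 586.]
rod line [ -0.0036 182.7208] [array([0.56  , 0.0978]), array([0.5597, 0.0173])]
```

The rod is held level at about (0.560, y, 0.079), its tip in line with the eyes at x≈0.559–0.561. I'll lower it 2 mm and insert slowly.

Emit:
send_rows([
  {"linear":[0,0,2],"yaw":0,"jaw":-0.95},
  {"linear":[-6,0,0],"yaw":0,"jaw":-0.95},
  {"linear":[-6,0,0],"yaw":0,"jaw":-0.95},
  {"linear":[-6,0,0],"yaw":0,"jaw":-0.95},
  {"linear":[-6,0,0],"yaw":0,"jaw":-0.95},
  {"linear":[-6,0,0],"yaw":0,"jaw":-0.95},
  {"linear":[-6,0,0],"yaw":0,"jaw":-0.95},
  {"linear":[-5,0,0],"yaw":0,"jaw":-0.95},
  {"linear":[-4,0,0],"yaw":0,"jaw":-0.95},
  {"linear":[-4,0,0],"yaw":0,"jaw":-0.95},
  {"linear":[-4,0,0],"yaw":0,"jaw":-0.95},
  {"linear":[0,0,0],"yaw":0,"jaw":-0.95},
])

```text
time: 32.1
eef_pos: [0.5601, 0.1393, 0.0635]
tool_rot: [3.142, 0.0, 1.562]
contact_force: [-0.4, -0.1, -0.7]
gripper_width: 0.142
gripper_force: 40.0
```

```bash
python3 - <<'E'
from h import *
from workcell import get_image
p=now(); t=get_image("top");im=get_image("scene");cv2.imwrite("pics/t9.png",t);cv2.imwrite("pics/s9.png",im)
g=lambda a:(255*(a/255.)**.6).astype(np.uint8)
W=np.zeros((600,800,3),np.uint8)
W[:298]=cv2.resize(g(t[168:206,350:452]),(800,298),interpolation=cv2.INTER_CUBIC)
W[300:,:400]=cv2.resize(g(im[230:290,280:360]),(400,300),interpolation=cv2.INTER_CUBIC)
cv2.imwrite("pics/j9.png",W)
E
```

```text
t 32.1 [0.5601 0.1393 0.0635] [3.142 0.    1.562] F [-0.4 -0.1 -0.7] w 13.4 gf 40.0
```

View pics/j9.png

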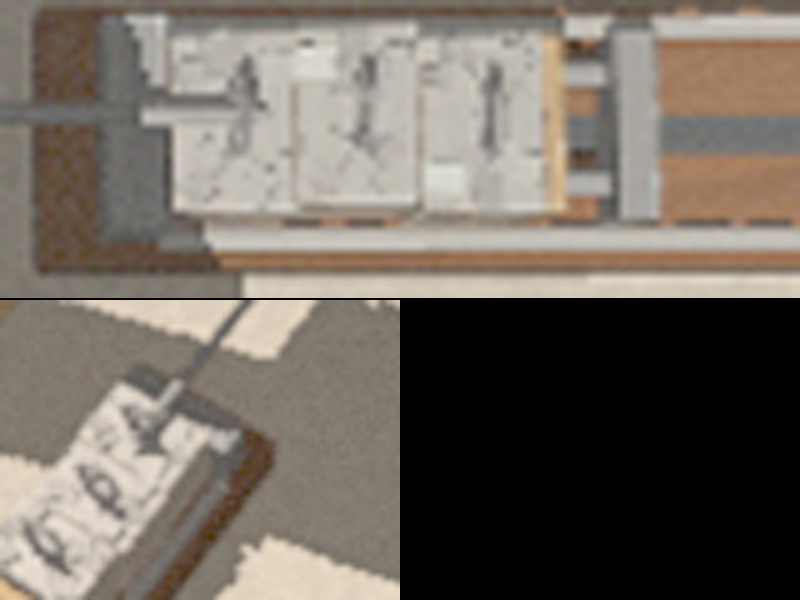

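The rod tip enters the first eye (top crop about (250,105), scene crop about (145,425)) with no force on it. Continuing.

Emit:
send_rows([
  {"linear":[-3,0,-1],"yaw":0,"jaw":-0.95},
  {"linear":[-4,0,0],"yaw":0,"jaw":-0.95},
  {"linear":[-4,0,0],"yaw":0,"jaw":-0.95},
  {"linear":[-3,0,0],"yaw":0,"jaw":-0.95},
  {"linear":[0,0,0],"yaw":0,"jaw":-0.95},
])

```text
time: 32.83
eef_pos: [0.5599, 0.1255, 0.0645]
tool_rot: [-3.141, 0.0, 1.562]
contact_force: [-0.1, -0.4, -0.6]
gripper_width: 0.144
gripper_force: 40.0
```

Emit:
send_rows([
  {"linear":[-4,0,0],"yaw":0,"jaw":-0.95},
  {"linear":[-4,0,0],"yaw":0,"jaw":-0.95},
  {"linear":[-4,0,0],"yaw":0,"jaw":-0.95},
  {"linear":[-4,0,0],"yaw":0,"jaw":-0.95},
  {"linear":[-4,0,0],"yaw":0,"jaw":-0.95},
  {"linear":[-4,0,0],"yaw":0,"jaw":-0.95},
  {"linear":[-4,0,0],"yaw":0,"jaw":-0.95},
  {"linear":[0,0,0],"yaw":0,"jaw":-0.95},
])

```text
time: 33.83
eef_pos: [0.5597, 0.0974, 0.0645]
tool_rot: [-3.142, 0.0, 1.562]
contact_force: [-0.2, -0.2, -1.0]
gripper_width: 0.147
gripper_force: 40.0
```

Emit:
send_rows([
  {"linear":[-4,0,0],"yaw":0,"jaw":-0.95},
  {"linear":[-4,0,0],"yaw":0,"jaw":-0.95},
  {"linear":[-4,0,0],"yaw":0,"jaw":-0.95},
  {"linear":[-4,0,0],"yaw":0,"jaw":-0.95},
  {"linear":[-4,0,0],"yaw":0,"jaw":-0.95},
  {"linear":[-4,0,0],"yaw":0,"jaw":-0.95},
  {"linear":[-4,0,0],"yaw":0,"jaw":-0.95},
  {"linear":[-5,0,0],"yaw":0,"jaw":-0.95},
  {"linear":[-5,0,0],"yaw":0,"jaw":-0.95},
  {"linear":[0,0,0],"yaw":0,"jaw":-0.95},
])

```text
time: 35.08
eef_pos: [0.5594, 0.0592, 0.0645]
tool_rot: [-3.142, 0.0, 1.562]
contact_force: [0.4, -0.4, -0.5]
gripper_width: 0.144
gripper_force: 40.0
```

Emit:
send_rows([
  {"linear":[-6,0,0],"yaw":0,"jaw":-0.95},
  {"linear":[-6,0,0],"yaw":0,"jaw":-0.95},
  {"linear":[-6,0,0],"yaw":0,"jaw":-0.95},
  {"linear":[-6,0,0],"yaw":0,"jaw":-0.95},
  {"linear":[-6,0,0],"yaw":0,"jaw":-0.95},
  {"linear":[-6,0,0],"yaw":0,"jaw":-0.95},
  {"linear":[-6,0,0],"yaw":0,"jaw":-0.95},
  {"linear":[-6,0,0],"yaw":0,"jaw":-0.95},
  {"linear":[-6,0,0],"yaw":0,"jaw":-0.95},
  {"linear":[0,0,0],"yaw":0,"jaw":-0.95},
  {"linear":[0,0,0],"yaw":0,"jaw":-0.95},
])

```text
time: 36.45
eef_pos: [0.5589, 0.0062, 0.0644]
tool_rot: [-3.141, -0.0, 1.563]
contact_force: [0.8, 1.0, -0.6]
gripper_width: 0.147
gripper_force: 40.0
```

```bash
python3 - <<'E'
from h import *
from workcell import get_image
p=now(); t=get_image("top");im=get_image("scene");cv2.imwrite("pics/t10.png",t);cv2.imwrite("pics/s10.png",im)
g=lambda a:(255*(a/255.)**.6).astype(np.uint8)
W=np.zeros((600,800,3),np.uint8)
W[:298]=cv2.resize(g(t[168:206,350:452]),(800,298),interpolation=cv2.INTER_CUBIC)
W[300:,:400]=cv2.resize(g(im[235:310,265:365]),(400,300),interpolation=cv2.INTER_CUBIC)
cv2.imwrite("pics/j10.png",W)
E
```

```text
t 36.45 [0.5589 0.0062 0.0644] [-3.141 -0.     1.563] F [ 0.8  1.  -0.6] w 13.8 gf 40.0
```

View pics/j10.png

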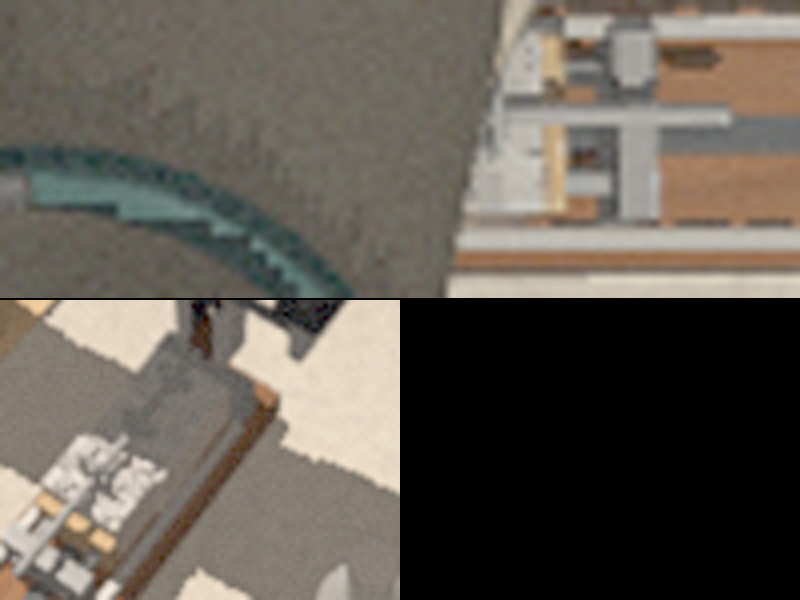

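The rod passes beyond the last eye, its tip at top crop (730,118) well past the carriage. I'll lower it onto the eyes and let go.

Emit:
send_rows([
  {"linear":[0,0,1.5],"yaw":0,"jaw":-0.95},
  {"linear":[0,0,1.5],"yaw":0,"jaw":-0.95},
  {"linear":[0,0,0],"yaw":0,"jaw":-0.95},
  {"linear":[0,0,0],"yaw":0,"jaw":-0.6},
  {"linear":[0,0,0],"yaw":0,"jaw":-0.4},
  {"linear":[0,0,0],"yaw":0,"jaw":-0.4},
  {"linear":[0,0,-10],"yaw":0,"jaw":-0.4},
  {"linear":[0,0,-40],"yaw":0,"jaw":-0.4},
  {"linear":[0,0,-40],"yaw":0,"jaw":-0.4},
  {"linear":[40,-40,-20],"yaw":0,"jaw":-0.4},
  {"linear":[40,-40,0],"yaw":0,"jaw":-0.4},
  {"linear":[40,-40,0],"yaw":0,"jaw":-0.4},
], force=10)

```text
time: 38.05
eef_pos: [0.439, 0.1281, 0.1724]
tool_rot: [3.14, -0.001, 1.562]
contact_force: [0.3, 1.1, 0.4]
gripper_width: 0.3
gripper_force: 0.0
```

Emit:
send_rows([
  {"linear":[40,-20,0],"yaw":0,"jaw":-0.4},
  {"linear":[40,0,0],"yaw":0,"jaw":-0.4},
  {"linear":[40,0,0],"yaw":0,"jaw":-0.4},
  {"linear":[0,0,0],"yaw":0,"jaw":-0.4},
  {"linear":[0,0,0],"yaw":0,"jaw":-0.4},
])

```text
time: 38.67
eef_pos: [0.4209, 0.2462, 0.1718]
tool_rot: [3.141, 0.0, 1.562]
contact_force: [0.0, -0.3, 0.1]
gripper_width: 0.3
gripper_force: 0.0
```

```bash
python3 - <<'E'
from h import *
from workcell import get_image
p=now(); t=get_image("top");im=get_image("scene")
g=lambda a:(255*(a/255.)**.6).astype(np.uint8)
W=np.zeros((600,800,3),np.uint8)
W[:298]=cv2.resize(g(t[168:206,350:452]),(800,298),interpolation=cv2.INTER_CUBIC)
W[300:,:400]=cv2.resize(g(im[235:310,265:365]),(400,300),interpolation=cv2.INTER_CUBIC)
W[300:,400:]=cv2.resize(im,(400,250))[:300] if 0 else cv2.copyMakeBorder(cv2.resize(g(im),(400,250)),0,50,0,0,0)
cv2.imwrite("pics/j11.png",W)
E
```

```text
t 38.67 [0.4209 0.2462 0.1718] [3.141 0.    1.562] F [ 0.  -0.3  0.1] w 28.2 gf 0.0
```

View pics/j11.png

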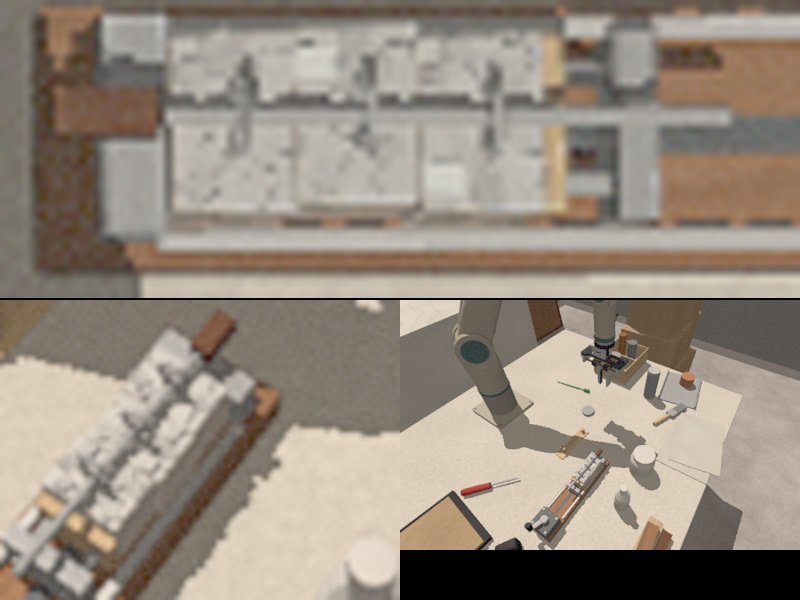

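The rod lies through all three eyes, with its handle over the jaw at (105,110) and its tip at (730,118). The pad is still about half pressed, the bystanders are upright and the arm is clear.

```bash
python3 -c "
from workcell import *
print(job_done())"
```

```text
the job is handed in; nothing more can be done
None
```

I handed the job in at about 39 s: the three castings found stand in line, clamped with the pad about 11 mm in by my image measurement, and the steel rod lies released through all three eyes; the hand-in returned no verdict.

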